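# Change the load of a bench centrifuge, turn the rotor by hand and start it

## Task

Take the two spun tube carriers out of the centrifuge's rotor and stand them upright in the grey tray, and put all the carriers that wait on the bench into the rotor buckets, upright and right down, so that opposite buckets are both filled or both empty; if the number is odd, fill the odd place with the plain solid balance block. Then check that the loaded rotor runs free by turning it by hand through at least one full turn in one direction. Last, shut the lid and press the start button, without shifting the tube rack, the bottle or the bin of caps.

Things in the scene. Friction and masses are not known exactly. Their poses are not given: they have to be found in the camera images.
- centrifuge: Beige bench centrifuge, fixed to the bench: housing 140 mm high, own x -140 to 140, own y -130 to 150 mm, with a round open bowl 220 mm across, 85 mm deep, its edge 144 mm above the bench. Origin on the bench under the bowl's axis. Lid hinge on its own +y side; on the -y side a lower console (115 mm high, y -130 to -200 mm) with a dark display and the round start button.
- rotor (a joint): Rotor angle in rad, growing anticlockwise from above; it counts on over several turns, starts at 0, has no stop. Light friction (0.06 N m): it turns when a finger pushes a bucket sideways and stays where it is left. Shut fingers fit in the gaps between neighbouring buckets, on the diagonal 79 mm from the axis (gap about 45 mm wide), to push a bucket's side wall; bucket rims 133 mm up.
- hub (a point): Top of the rotor's hub on its upright spindle axis (the bowl's axis), 132 mm above the bench; hub 32 mm across at the top. Turns with the rotor.
- bucket0 (a point): Centre of the inner floor of a rotor bucket, 75 mm above the bench, 68 mm from the axis; across the hub from bucket2. Bare metal, open upwards, inside 42 mm along the line from the axis by 58 mm across it, 55 mm deep, walls 3 mm, flared rim. A seated carrier has its short side along that line, either way round; its handle then stands 19 mm above the bowl's edge.
- bucket1 (a point): Centre of the inner floor of a rotor bucket, 75 mm above the bench, 68 mm from the axis; across the hub from bucket3. Bare metal, open upwards, inside 42 mm along the line from the axis by 58 mm across it, 55 mm deep, walls 3 mm, flared rim. A seated carrier has its short side along that line, either way round; its handle then stands 19 mm above the bowl's edge.
- bucket2 (a point): Centre of the inner floor of a rotor bucket, 75 mm above the bench, 68 mm from the axis; across the hub from bucket0. Bare metal, open upwards, inside 42 mm along the line from the axis by 58 mm across it, 55 mm deep, walls 3 mm, flared rim. A seated carrier has its short side along that line, either way round; its handle then stands 19 mm above the bowl's edge.
- bucket3 (a point): Centre of the inner floor of a rotor bucket, 75 mm above the bench, 68 mm from the axis; across the hub from bucket1. Bare metal, open upwards, inside 42 mm along the line from the axis by 58 mm across it, 55 mm deep, walls 3 mm, flared rim. A seated carrier has its short side along that line, either way round; its handle then stands 19 mm above the bowl's edge.
- lid (a joint): Lid angle in rad: 0 shut, 1.7 wide open (starts 1.55 to 1.7). The hinge line runs along the centrifuge's own x. A hood 260 mm along the hinge, 52 mm deep, 0.35 kg, weak damper: its weight keeps it open above about 1.35 rad; pushed from behind (from the +y side) to below about 1.2 rad it sinks shut by itself in 1 to 2 s.
- lid_hinge (a point): Middle of the lid's hinge line, 141 mm above the bench, 135 mm from the bowl's axis on the centrifuge's own +y side.
- lid_edge (a point): Middle of the lid's free edge on its outer (top) face, 245 mm along the lid from the hinge line and 52 mm out; moves with the lid.
- start (a joint): Travel of the start button in m: 0 up, 0.006 fully down; sprung, about 5 N; it must go down at least 4 mm to start.
- start_top (a point): Centre of the top of the round grey start button, 26 mm across, 133 mm above the bench when up, on the console; pressed straight down.
- carrier1: Blue tube carrier 36 (own x) x 52 mm (own y) in plan, six capped tubes in two rows; a steel foot plate, body 50 mm high, caps up to 58 mm. In the middle an upright handle plate, 10 mm thick along x (14 mm at its top bead), 36 mm wide along y, top 88 mm above the underside. Origin: centre of the underside. 0.15 to 0.31 kg. Waits upright on the bench. One to three of the three are there.
- carrier2: Blue tube carrier 36 (own x) x 52 mm (own y) in plan, six capped tubes in two rows; a steel foot plate, body 50 mm high, caps up to 58 mm. In the middle an upright handle plate, 10 mm thick along x (14 mm at its top bead), 36 mm wide along y, top 88 mm above the underside. Origin: centre of the underside. 0.15 to 0.31 kg. Waits upright on the bench. One to three of the three are there.
- carrier3: Blue tube carrier 36 (own x) x 52 mm (own y) in plan, six capped tubes in two rows; a steel foot plate, body 50 mm high, caps up to 58 mm. In the middle an upright handle plate, 10 mm thick along x (14 mm at its top bead), 36 mm wide along y, top 88 mm above the underside. Origin: centre of the underside. 0.15 to 0.31 kg. Waits upright on the bench. One to three of the three are there.
- spun1: Spun tube carrier, of the same shape, size and weight range as the waiting ones (36 x 52 mm, handle plate 10 mm thick along own x, top 88 mm above the underside, origin at the centre of the underside); at the start it sits in a rotor bucket, the other spun one across the hub. It has to go to the tray.
- spun2: Spun tube carrier, of the same shape, size and weight range as the waiting ones (36 x 52 mm, handle plate 10 mm thick along own x, top 88 mm above the underside, origin at the centre of the underside); at the start it sits in a rotor bucket, the other spun one across the hub. It has to go to the tray.
- tray: Grey plastic tray fixed on the bench, 170 (own x) x 110 mm (own y), 20 mm high, walls and floor 4 mm; empty at the start, room for two carriers side by side (for example 40 mm either side of its middle along x). Origin at the centre of its underside.
- balance: Solid balance block: the same blue plastic, footprint, body height (50 mm), foot, handle plate and weight range as a tube carrier, but a plain closed top with no tubes. Origin at the centre of the underside. Always one there, standing upright on the bench.
- tube_rack: Bystander: blue tube rack 72 x 200 mm, 100 mm high, with some tubes; leave it where it is. Origin at the centre of its underside, long along own y.
- spray: Bystander: white bottle, 64 mm across, 170 mm high; leave it where it is. Origin at the centre of its underside.
- cap_bin: Bystander: clear bin of loose caps, 110 x 110 mm, 75 mm high; leave it where it is. Origin at the centre of its underside.
Things that resemble listed ones, but are neither listed nor needed, are in the scene too. What is shaped like the carrier3 but brown is not meant.

How it is judged:
By the outcome, as a careful person would: the job done as asked, in the order asked, and still so for the second after the job is handed in, with the robot touching nothing.
Of carrier1, carrier2, carrier3 only 1 to 3 are there at a start; the rules pass over those that are not, and their reading is None.
At some moment in a run one of carrier1, carrier2, carrier3, balance may be knocked a few centimetres aside while the robot is not near it.
It also fails if it takes over 210 s, if anything falls off the work surface, if the arm or the gripper's body presses on something with over 40 N, if the wrist force passes 120 N, or if a joint passes its speed limit or range.

## Robot

A 6-joint arm with a two-finger parallel gripper is mounted at the origin on the work surface. World frame = base frame: x ahead of the robot, y to its left, z up, the work surface at z = 0. Lengths are in m, angles in rad, forces in N, time in s.
With the tool pointing down it reaches from about 0.275 to 0.775 m from the base axis. Payload 14.6 kg.
Tool frame: the origin (TCP) lies at the very end of the fingers, on their centre line; the grasp point (between the pads) lies 19 mm behind it (arm.grasp_offset is the distance from the TCP to the grasp point, in m); z points along the fingers, y is the direction in which the jaws open and shut (so a half turn about z gives the same grasp; the last joint's range is limited). The gripper opens to 85 mm and grips with 20 to 120 N. Pads are 22 mm wide; open, the fingers measure 114 mm over their backs; the gripper's body (76 mm by 85 mm) begins 54 mm behind the grasp point. The pads swing forward as they close: fully open they stand 13 mm farther back than shut.
Start: joints at [1.073, 0.263, -0.048, 1.259, 0, 1.415], TCP at [0.176, 0.494, 0.231] pointing down, gripper open.
Joint ranges: [-2.65, 2.65], [-0.89, 1.7], [-1.18, 1.37], [-2.13, 2.11], [-1.35, 1.29], [-3.14, 3.14]. Speed limits (rad/s): [1.89, 1.89, 2.57, 2.79, 3.14, 3.14].

## Interface

Orientations are given as a unit quaternion [w, x, y, z].
In Python, from rig import arm, camera, camera_model, regions_of, landmark_of gives the robot as it stands.
- The arm moves only by the shell command python3 -m crank 'ROWS'. ROWS is a JSON object of lists of equal length, an entry for each row: "travel": the shift along the world's x, y, z in cm, a list of three; "turn": the turn about the world's z in rad; "fingers": the closure, from 0 (fully open) to 1 (shut). In form: {"travel": [[dx, dy, dz], ...], "turn": [turn, ...], "fingers": [fingers, ...]}. A call has 1 to 20 rows; each row shifts and turns the pose as measured when the row begins; what a row does not reach is not made up. A row lasts 1/10 s, in which the tool goes at most 50 mm and 8.59 degrees, less where a joint would pass 70% of its speed; a pose out of reach is approached as far as the arm can. A call with a gripper value outside its range is refused whole. The fingers move at their own pace and stop on an object; the grip force is fixed at half the most. Time passes only in rows, so rows that do not move let the fingers close. It gives the time, the measured TCP pose, the force and the opening at its end, in the units of the state.
- arm.get_obs(): the state, without advancing time (a new reading comes with each control period).
- camera(name): name is "scene" or "side" or "wrist"; returns (picture, depth): 480x640x3 uint8, red, green, blue; 480x640 float32, m along the optical axis (not along the pixel's ray), 0 where there is no reading.
- camera_model(name): a dict with "fx", "fy", "cx", "cy" (pixels), "cam_to_world" (4x4, takes a point from camera to world coordinates); the wrist camera has in their place "mount" (4x4, takes a point from camera to tool coordinates, whose origin is the TCP and whose axes are the flange's). Camera axes: x right, y down, z forward; pixel columns grow to the right and rows downward; lengths in m; the calibration is good to about 2 mm. A picture is of the moment at which its call begins: read the wrist's pose just before it. camera_model takes no time and is no camera call.
- arm.finish_job(): hands the job in, once; it reports no verdict.
Trained networks look in the newest picture that a camera, given by its name, has taken for a name from the list of things; names that differ only in an ending like _2 or _b are one class to them, and where a whole thing is asked for, a point or a joint stands for the part that bears it (a point fixed in the world has none). Each returns a list of dicts, best first, with "conf" (0 to 1); they miss things now and then, are a little off and sometimes report something else, mostly with a low value. They report only what shows in the picture. A call takes as long as a camera call. They do not tell look-alikes from the thing itself.
- regions_of(camera, label): "pixels" (480x640 bool, what is visible of it) and "bbox" ([left, top, right, bottom] in pixels, round what is visible of it).
- landmark_of(camera, label): "pixel" ([row, column] in pixels: a listed point, or the origin of a listed thing).
The state is a dict: "t": time; "q": joint angles; "dq": joint speeds; "joint_efforts": joint torques, N m; "ee_pos": TCP position; "tcp_rot": TCP orientation; "wrist_force": force on the tool from outside, world axes, zero at the start; "ft_torque": the same for the moment, N m; "width": finger opening in m.
Only numpy, scipy, OpenCV 4.12 (cv2) and the standard library are available. Lean on these libraries where they do the work, as an engineer would, in place of code of your own. Each camera call takes 0.05 s, during which the arm holds its last target.

## Working session

There is one attempt and no reset: what is moved stays moved. The work goes in short steps, Python scripts to look and compute and a shell command to move; the robot and the scene stay as the last step left them, time stands still between calls to the robot, and variables do not carry over. Pictures are saved under pics/ and viewed, and the job is handed in when it is done.

```bash
ls; mkdir -p pics; cat > h.py <<'E'
import numpy as np, cv2
from rig import arm, camera, camera_model, regions_of, landmark_of
def save(name,img,scale=1):
    im=cv2.cvtColor(img,cv2.COLOR_RGB2BGR)
    if scale!=1: im=cv2.resize(im,None,fx=scale,fy=scale,interpolation=cv2.INTER_CUBIC)
    cv2.imwrite('pics/'+name,im)
def c2w(cam,obs=None):
    m=camera_model(cam)
    if 'cam_to_world' in m: return m,np.array(m['cam_to_world'])
    obs=obs or arm.get_obs()
    from scipy.spatial.transform import Rotation as R
    w,x,y,z=obs['tcp_rot']
    T=np.eye(4);T[:3,:3]=R.from_quat([x,y,z,w]).as_matrix();T[:3,3]=obs['ee_pos']
    return m,T@np.array(m['mount'])
def cloud(cam,depth,obs=None):
    m,T=c2w(cam,obs)
    v,u=np.mgrid[0:480,0:640]
    P=np.stack([(u-m['cx'])/m['fx']*depth,(v-m['cy'])/m['fy']*depth,depth],-1)
    W=P@T[:3,:3].T+T[:3,3]
    W[depth<=0]=np.nan
    return W
def ray(cam,row,col,z,obs=None):
    m,T=c2w(cam,obs)
    d=T[:3,:3]@np.array([(col-m['cx'])/m['fx'],(row-m['cy'])/m['fy'],1.])
    o=T[:3,3]; return o+d*(z-o[2])/d[2]
def proj(cam,p,obs=None):
    m,T=c2w(cam,obs); q=np.linalg.inv(T)@np.append(p,1)
    return np.array([q[1]/q[2]*m['fy']+m['cy'],q[0]/q[2]*m['fx']+m['cx']])
E
python3 - <<'E'
from h import *
np.set_printoptions(precision=3,suppress=True)
for c in ['scene','side','wrist']:
    p,d=camera(c); save(c+'0.png',p); np.savez('pics/'+c+'0.npz',p=p,d=d)
o=arm.get_obs(); print(o)
E
```

```text
pics
{'t': 0.15, 'q': array([ 1.073,  0.263, -0.049,  1.259, -0.   ,  1.416]), 'dq': array([ 0.   , -0.002,  0.002,  0.   ,  0.001, -0.   ]), 'joint_efforts': array([  0.002, -63.782,  38.465,   0.011,  -0.   ,   0.   ]), 'ee_pos': array([0.176, 0.494, 0.231]), 'tcp_rot': array([-0.   ,  0.171,  0.985, -0.   ]), 'wrist_force': array([0.329, 0.166, 0.719]), 'ft_torque': array([-0.028,  0.049, -0.032]), 'width': 0.08502723554990385}
```

View pics/scene0.png

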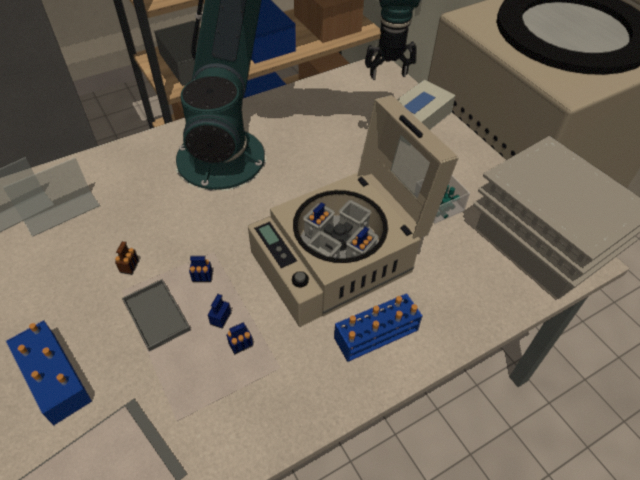

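View pics/side0.png

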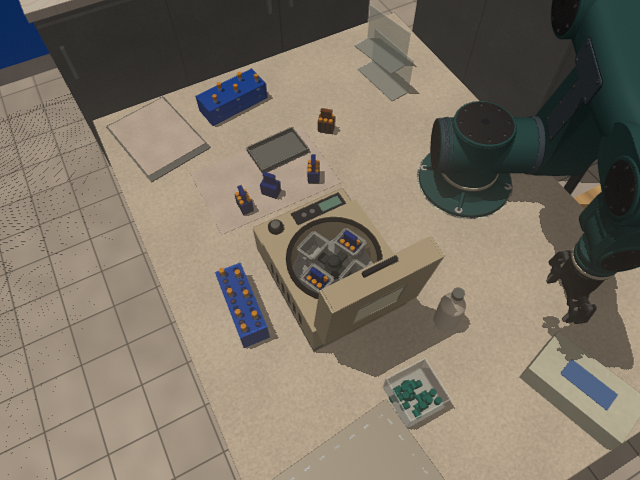

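View pics/wrist0.png

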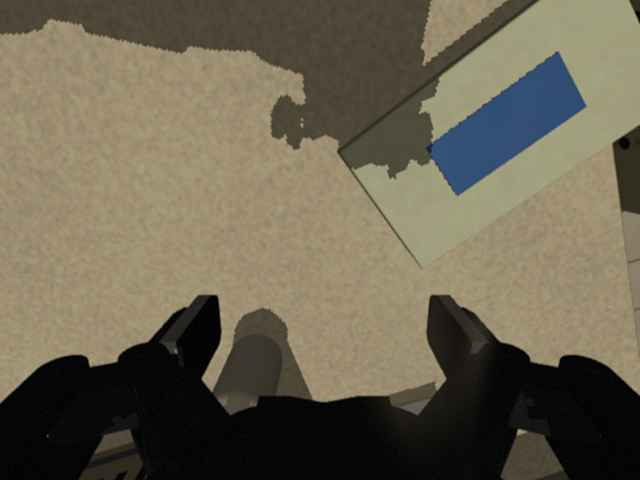

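The scene shows two blue capped carriers waiting at about (200,268) and (239,338). The plain block at (219,311) is the balance, and the brown look-alike at (126,258) isn't wanted. Two spun carriers sit in the rotor at (318,213) and (363,238). Next I'll locate everything.

```bash
python3 - <<'E'
from h import *
np.set_printoptions(precision=3,suppress=True)
im={}
for c in ['scene','side']:
    p,d=camera(c); W=cloud(c,d); m,T=c2w(c); print(c,T[:3,3])
    for l in ['centrifuge','hub','bucket0','carrier1','spun1','tray','balance','tube_rack','spray','cap_bin','lid_hinge','lid_edge','start_top']:
        for r in landmark_of(c,l)[:5]:
            zz={'hub':.132,'lid_hinge':.141,'start_top':.133,'bucket0':.075,'spun1':.075}.get(l,0)
            a=[int(round(x)) for x in r['pixel']]
            print(' ',l,round(r['conf'],2),np.array(r['pixel']).round(1),'ray',ray(c,*r['pixel'],zz),'surf',W[min(a[0],479),min(a[1],639)])
a=cv2.resize(camera('scene')[0][230:370,90:270],None,fx=4,fy=4,interpolation=cv2.INTER_CUBIC)
save('crop1.png',a)
E
```

```text
scene [ 1.288 -0.4    1.209]
  centrifuge 0.97 [256.3 339. ] ray [0.524 0.126 0.   ] surf [0.576 0.09  0.084]
  centrifuge 0.25 [203.6 438.8] ray [0.501 0.49  0.   ] surf [0.655 0.317 0.234]
  centrifuge 0.24 [123.6 422.3] ray [0.176 0.671 0.   ] surf [0.525 0.334 0.378]
  hub 0.61 [227.  337.7] ray [0.525 0.114 0.132] surf [0.528 0.113 0.136]
  hub 0.56 [274.6 297.7] ray [ 0.606 -0.047  0.132] surf [ 0.609 -0.047  0.134]
  bucket0 0.96 [223.5 357.8] ray [0.501 0.196 0.075] surf [0.533 0.173 0.118]
  bucket0 0.7 [231.  320.4] ray [0.474 0.094 0.075] surf [0.513 0.069 0.13 ]
  bucket0 0.7 [256.9 326.7] ray [0.557 0.064 0.075] surf [0.602 0.037 0.144]
  bucket0 0.57 [249.5 360.3] ray [0.58  0.153 0.075] surf [0.614 0.126 0.128]
  carrier1 0.91 [265.3 128.8] ray [ 0.271 -0.386  0.   ] surf [ 0.304 -0.386  0.04 ]
  carrier1 0.83 [277.1 202.6] ray [ 0.405 -0.228  0.   ] surf [ 0.423 -0.23   0.024]
  carrier1 0.77 [344.6 240.1] ray [ 0.637 -0.226  0.   ] surf [ 0.658 -0.232  0.038]
  spun1 0.78 [251.2 361.2] ray [0.586 0.152 0.075] surf [0.619 0.125 0.13 ]
  spun1 0.65 [230.  315.1] ray [0
[... 2020 characters left out ...]
ay [0.579 0.12  0.   ] surf [0.603 0.171 0.116]
  balance 0.59 [280.9 330.6] ray [0.53 0.11 0.  ] surf [0.562 0.168 0.133]
  balance 0.55 [191.4 270.7] ray [ 0.545 -0.245  0.   ] surf [ 0.551 -0.225  0.03 ]
  tube_rack 0.7 [311.  244.9] ray [0.774 0.08  0.   ] surf [0.779 0.116 0.079]
  cap_bin 0.69 [397.9 412.5] ray [0.506 0.482 0.   ] surf [0.515 0.486 0.027]
  lid_hinge 0.52 [224.4 275.7] ray [ 0.613 -0.042  0.141] surf [ 0.61  -0.047  0.135]
  lid_hinge 0.36 [192.3 269.4] ray [ 0.583 -0.144  0.141] surf [ 0.557 -0.225  0.029]
  lid_edge 0.86 [282.2 388.9] ray [0.391 0.189 0.   ] surf [0.524 0.33  0.376]
  start_top 0.56 [224.8 274.3] ray [ 0.615 -0.048  0.133] surf [ 0.617 -0.045  0.137]
```

View pics/crop1.png

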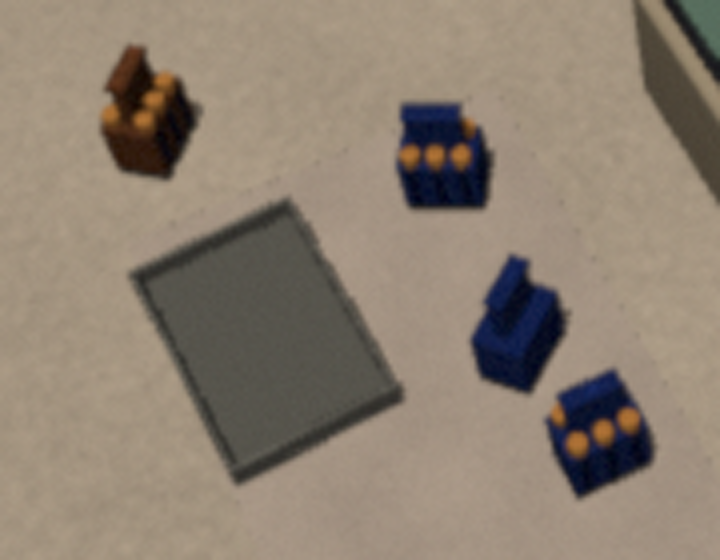

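Crop confirms it: at full-picture (126,258) brown look-alike, (200,268) and (239,338) blue with orange caps = carriers wanted, (219,311) plain-topped = balance. An even number waits, so the balance stays out. Now the precise fits from depth.

```bash
cat >> h.py <<'E'
def both(cams=('scene','side')):
    P=[];C=[]
    for c in cams:
        p,d=camera(c); W=cloud(c,d).reshape(-1,3); ok=~np.isnan(W[:,0]); P.append(W[ok]); C.append(p.reshape(-1,3)[ok])
    return np.vstack(P),np.vstack(C)
def box(P,C,cx,cy,r,z0,z1,blue=True):
    k=(np.hypot(P[:,0]-cx,P[:,1]-cy)<r)&(P[:,2]>z0)&(P[:,2]<z1)
    if blue: k&=(C[:,2].astype(int)>C[:,0]+25)
    return P[k]
def rect(p):
    (c,(w,h),a)=cv2.minAreaRect((p[:,:2]*1000).astype(np.float32))
    if w<h: w,h,a=h,w,a+90
    a=(a+90)%180-90
    return np.array(c)/1000,w,h,a   # a: direction of long side, deg
E
python3 - <<'E'
from h import *
np.set_printoptions(precision=4,suppress=True)
P,C=both()
for n,(x,y),z0,z1 in [('A',(.403,-.236),.07,.095),('B',(.634,-.233),.07,.095),('bal',(.546,-.243),.07,.095),('s1',(.466,.087),.147,.17),('s2',(.59,.148),.147,.17)]:
    p=box(P,C,x,y,.05,z0,z1); 
    if len(p)>5: c,w,h,a=rect(p); print(n,len(p),p.mean(0),c,w,h,a,p[:,2].max())
for c in ['scene','side']:
    p,d=camera(c); W=cloud(c,d); 
    for nm in ['tray','start','rotor','lid','spray','cap_bin']:
        for r in regions_of(c,nm)[:2]:
            w=W[r['pixels']]; w=w[~np.isnan(w[:,0])]; print(c,nm,round(r['conf'],2),r['bbox'],len(w),np.percentile(w,[2,50,98],axis=0).tolist() if len(w) else '')
            if nm=='tray' and len(w): print('   ',rect(w))
k=(P[:,2]>.12)&(P[:,2]<.155)&(np.hypot(P[:,0]-.528,P[:,1]-.115)<.25)
np.save('pics/rim.npy',P[k])
E
```

```text
A 116 [ 0.4076 -0.2308  0.0848] [ 0.407  -0.2317] 35.769813537597656 12.137680053710938 63.6335334777832 0.09378527168888962
B 145 [ 0.6409 -0.2266  0.085 ] [ 0.6405 -0.2279] 37.69746398925781 14.742039680480957 -88.2743148803711 0.09372630741322063
bal 118 [ 0.5493 -0.2401  0.0868] [ 0.5482 -0.2396] 36.92022705078125 19.659631729125977 -64.44124031066895 0.0931931482822923
s1 132 [0.467  0.0899 0.1618] [0.4659 0.0898] 35.44292449951172 14.701663970947266 -64.89346504211426 0.1689862566237459
s2 147 [0.5914 0.1439 0.1622] [0.5906 0.1449] 40.77203369140625 14.860895156860352 -66.16716384887695 0.1695947195744003
scene tray 0.71 [120.4, 280.6, 190.1, 349.2] 2739 [[0.3743661619494896, -0.4275854019343919, -0.0006352221670474468], [0.45710735835108673, -0.3748982483258362, 0.0053633424586176925], [0.5439492154277855, -0.3212893515078211, 0.022552669551475474]]
    (array([ 0.451 , -0.3734]), 189.5218505859375, 112.85958099365234, 2.7618141174316406)
scene start 0.56 [295.0, 271.6, 305.8, 283.7] 95 [[0.602590426941685, -0.056779974005405125, 0.12732645025740105], [0.6158474846116633, -0.0
[... 2493 characters left out ...]
5.9, 329.6] 940 [[0.3055522553883097, 0.3312065054470628, 0.011198688855065102], [0.33569353251578843, 0.3632414937085211, 0.1088607780480012], [0.3523538693571572, 0.3845214581880455, 0.17185789286572933]]
side cap_bin 0.83 [383.3, 358.1, 450.5, 428.1] 2866 [[0.44912939016470793, 0.4275724230192632, -0.0008937518217789763], [0.5003530191215471, 0.47975333152213784, 0.034146990089451656], [0.5591956918649115, 0.5366839275783585, 0.07743451838125116]]
side cap_bin 0.58 [298.4, 226.4, 368.0, 294.2] 2208 [[0.43682079800878043, 0.02455885509916415, 0.07179808220902928], [0.5312872317025464, 0.10596763004197596, 0.11738383552619558], [0.6157960821314229, 0.16998728664414278, 0.13719890165092616]]
```

```bash
cat > st.py <<'E'
import sys
from h import *
np.set_printoptions(precision=4,suppress=True)
def jaw(o):
    from scipy.spatial.transform import Rotation as R
    w,x,y,z=o['tcp_rot']; v=R.from_quat([x,y,z,w]).as_matrix()[:,1]; return (np.degrees(np.arctan2(v[1],v[0]))+90)%180-90
if __name__=='__main__':
    o=arm.get_obs(); print('t',round(o['t'],2),'pos',o['ee_pos'],'jaw',round(jaw(o),2),'q',o['q'],'F',o['wrist_force'],'w',round(o['width'],4))
    a=[float(x) for x in sys.argv[1:]]
    if a:
        print('delta cm',(np.array(a[:3])-o['ee_pos'])*100)
        if len(a)>3: print('turn rad',np.radians((a[3]-jaw(o)+90)%180-90))
E
python3 -m crank '{"travel": [[0,0,4],[0,0,4],[0,0,4],[2,-4,2],[2,-4,0],[2,-4,0],[2,-4,0],[2,-4,0],[2,-4,0],[2,-4,0],[2,-4,0],[3,-3,0],[4,-1,0],[4,0,0]], "turn": [-0.06,-0.06,-0.06,-0.06,-0.06,-0.06,-0.06,-0.06,-0.06,-0.06,-0.06,-0.06,-0.06,-0.03], "fingers": [0,0,0,0,0.5,0.5,0.5,0.5,0.5,0.5,0.5,0.5,0.5,0.5]}'
python3 st.py .466 .09 .35 23.8
```

```text
t: 3.8
ee_pos: [0.4481, 0.1181, 0.3775]
tcp_rot: [0.002, 0.557, 0.83, 0.001]
wrist_force: [-0.1, 0.1, -0.3]
width: 0.0427
t 3.8 pos [0.4481 0.1181 0.3775] jaw 22.27 q [ 0.0816  0.1507  0.1972  1.6125 -0.0001  1.2636] F [-0.0711  0.1117 -0.2525] w 0.0427
delta cm [ 1.7885 -2.8094 -2.754 ]
turn rad 0.02662759028618347
```

```bash
python3 - <<'E'
from h import *
np.set_printoptions(precision=4,suppress=True)
o=arm.get_obs(); p,d=camera('wrist'); save('w1.png',p); np.savez('pics/w1.npz',p=p,d=d)
W=cloud('wrist',d,o); P=W.reshape(-1,3); C=p.reshape(-1,3)
print(c2w('wrist',o)[1])
for n,(x,y) in [('s1',(.466,.087)),('s2',(.59,.148))]:
    q=box(P,C,x,y,.05,.147,.175)
    if len(q)>5: print(n,len(q),q.mean(0),rect(q),q[:,2].max())
E
```

```text
[[ 0.9256  0.3633  0.1061  0.4218]
 [ 0.3784 -0.8915 -0.2491  0.1809]
 [ 0.004   0.2707 -0.9627  0.519 ]
 [ 0.      0.      0.      1.    ]]
s1 420 [0.464  0.0927 0.1615] (array([0.4646, 0.0915]), 36.686317443847656, 13.969173431396484, -65.90529441833496) 0.16416745083836143
s2 456 [0.5883 0.1456 0.1614] (array([0.589 , 0.1454]), 36.28273391723633, 14.010269165039062, -66.89436531066895) 0.16416766463799365
```

View pics/w1.png

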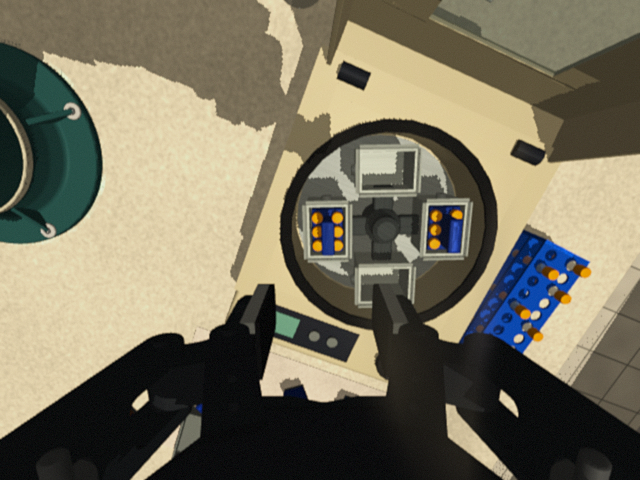

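```bash

python3 -m crank '{"travel": [[0.8,-1.3,-3],[0.8,-1.3,-3],[0,0,-3],[0,0,-3],[0,0,0]], "turn": [0.025,0,0,0,0], "fingers": [0.6,0.6,0.6,0.6,0.6]}'
python3 st.py .4647 .0915 .137 23.8
```

```text
t: 4.35
ee_pos: [0.472, 0.0903, 0.2505]
tcp_rot: [0.001, 0.548, 0.836, 0.001]
wrist_force: [0.4, -0.6, 1.2]
width: 0.034
t 4.35 pos [0.472  0.0903 0.2505] jaw 23.54 q [ 0.0191  0.1788 -0.1096  1.2792  0.0002  1.1791] F [ 0.4238 -0.6109  1.1723] w 0.034
delta cm [ -0.7295   0.1199 -11.3514]
turn rad 0.0045919804364236505
```

```bash

python3 -m crank '{"travel": [[-0.7,0.1,-3],[0,0,-3],[0,0,-1],[0,0,0]], "turn": [0.005,0,0,0], "fingers": [0.6,0.6,0.6,0.6]}'
python3 st.py .4647 .0915 .137 23.8
python3 - <<'E'
from h import *
p,d=camera('wrist'); save('w2.png',p)
E
```

```text
t: 4.75
ee_pos: [0.4666, 0.0918, 0.1837]
tcp_rot: [0.003, 0.546, 0.838, 0.002]
wrist_force: [0.3, 0.6, 0.9]
width: 0.0342
t 4.75 pos [0.4666 0.0918 0.1837] jaw 23.87 q [ 0.0224  0.1943 -0.274   1.0942  0.0003  1.1766] F [0.2843 0.6382 0.9452] w 0.0342
delta cm [-0.1939 -0.0255 -4.6742]
turn rad -0.001260614715576335
```

View pics/w2.png

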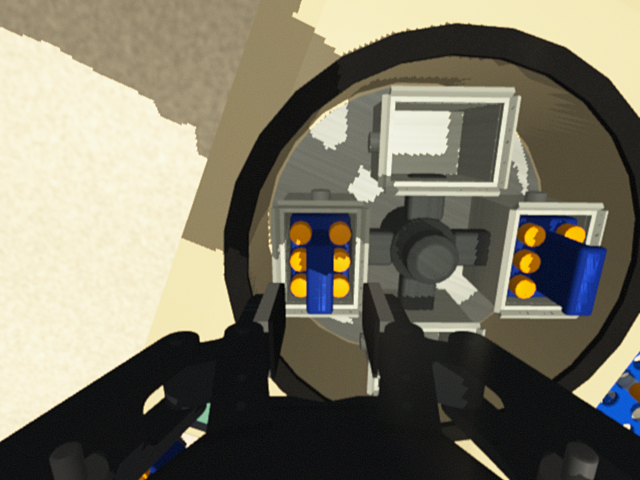

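The handle (320,280) is centred between the fingers (270 and 372), so I'm going down.

```bash

python3 -m crank '{"travel": [[-0.2,0,-2],[0,0,-2],[0,0,-0.6],[0,0,0]], "turn": [0,0,0,0], "fingers": [0.6,0.6,0.6,0.6]}'
python3 st.py .4647 .0915 .137 23.8
```

```text
t: 5.2
ee_pos: [0.4693, 0.092, 0.1441]
tcp_rot: [0.008, 0.545, 0.838, 0.005]
wrist_force: [-0.1, 0.2, 0.5]
width: 0.034
t 5.2 pos [0.4693 0.092  0.1441] jaw 23.89 q [ 0.0229  0.2178 -0.3572  0.9774  0.0003  1.1767] F [-0.0783  0.2311  0.4635] w 0.034
delta cm [-0.4609 -0.0526 -0.7141]
turn rad -0.0016294690424169752
```

```bash

python3 -m crank '{"travel": [[-0.45,0,-0.5],[0,0,0],[0,0,0]], "turn": [0,0,0], "fingers": [0.6,0.6,0.6]}'
python3 st.py .4647 .0915 .137 23.8
```

```text
t: 5.5
ee_pos: [0.466, 0.0921, 0.1416]
tcp_rot: [0.009, 0.545, 0.838, 0.006]
wrist_force: [0.2, -0.6, -1.0]
width: 0.0341
t 5.5 pos [0.466  0.0921 0.1416] jaw 23.9 q [ 0.0232  0.2121 -0.3725  0.9643  0.0003  1.1769] F [ 0.163  -0.5826 -0.9672] w 0.0341
delta cm [-0.1288 -0.0603 -0.4637]
turn rad -0.001754089249039023
```

```bash

python3 -m crank '{"travel": [[-0.15,0,-0.6],[0,0,0],[0,0,0],[0,0,0],[0,0,0],[0,0,0]], "turn": [0,0,0,0,0,0], "fingers": [0.6,0.6,1,1,1,1]}'
python3 st.py .4647 .0915 .137 23.8
```

```text
t: 6.1
ee_pos: [0.4642, 0.0918, 0.1361]
tcp_rot: [0.009, 0.545, 0.838, 0.006]
wrist_force: [-1.4, -1.7, 0.1]
width: 0.0094
t 6.1 pos [0.4642 0.0918 0.1361] jaw 23.89 q [ 0.0231  0.2134 -0.3872  0.9481 -0.0006  1.1771] F [-1.4108 -1.7343  0.1481] w 0.0094
delta cm [ 0.0494 -0.0303  0.0871]
turn rad -0.0015578112381137924
```

```bash

python3 -m crank '{"travel": [[0,0,1],[0,0,2],[0,0,2.5],[0,0,3],[0,0,3],[0,0,1],[0,0,0]], "turn": [0,0,0,0,0,0,0], "fingers": [1,1,1,1,1,1,1]}'
python3 st.py .418 -.378 .2 2.7
python3 - <<'E'
from h import *
p,d=camera('scene'); save('s3.png',p[150:350,150:450],2.5)
E
```

```text
t: 6.8
ee_pos: [0.4629, 0.0922, 0.2688]
tcp_rot: [0.009, 0.545, 0.838, 0.006]
wrist_force: [1.2, 0.2, -2.3]
width: 0.0089
t 6.8 pos [0.4629 0.0922 0.2688] jaw 23.9 q [ 0.0233  0.1466 -0.1008  1.302   0.0005  1.177 ] F [ 1.1999  0.2162 -2.2961] w 0.0089
delta cm [ -4.4861 -47.0151  -6.8775]
turn rad -0.36999506597543075
```

View pics/s3.png

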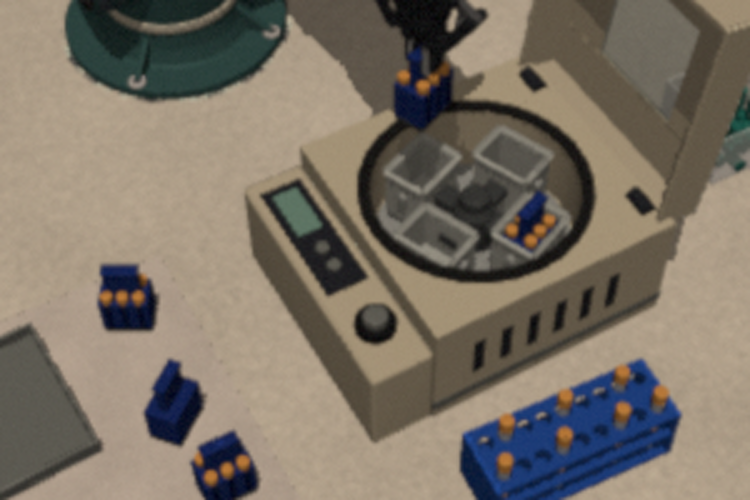

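The carrier is out and held at crop (420,95). Carrying it to the tray.

```bash

python3 -m crank '{"travel": [[0,-2,0],[-0.4,-4,0],[-0.4,-4,0],[-0.4,-4,0],[-0.4,-4,0],[-0.4,-4,0],[-0.4,-4,0],[-0.4,-4,0],[-0.4,-4,0],[-0.4,-4,0],[-0.4,-4,0],[-0.4,-2.5,0],[0,-1,0],[0,0,0],[0,0,0]], "turn": [-0.03,-0.03,-0.03,-0.03,-0.03,-0.03,-0.03,-0.03,-0.03,-0.03,-0.03,-0.03,-0.01,0,0], "fingers": [1,1,1,1,1,1,1,1,1,1,1,1,1,1,1]}'
python3 st.py .418 -.378 .1 2.7
```

```text
t: 8.35
ee_pos: [0.4095, -0.3769, 0.2552]
tcp_rot: [0.0, 0.695, 0.719, 0.005]
wrist_force: [-0.3, 1.3, -2.7]
width: 0.009
t 8.35 pos [ 0.4095 -0.3769  0.2552] jaw 2.02 q [-0.896   0.3124  0.0876  1.3467  0.0107  0.6396] F [-0.3142  1.3298 -2.6593] w 0.009
delta cm [  0.8536  -0.1098 -15.5168]
turn rad 0.011951170184225661
```

```bash

python3 -m crank '{"travel": [[0.8,0,-3],[0,0,-4],[0,0,-4],[0,0,-2.5],[0,0,0],[0,0,0]], "turn": [0.01,0,0,0,0,0], "fingers": [1,1,1,1,1,1]}'
python3 st.py .418 -.378 .066 2.7
python3 - <<'E'
from h import *
p,d=camera('scene'); save('s4.png',p[220:400,60:300],3)
E
```

```text
t: 8.95
ee_pos: [0.4197, -0.3685, 0.1185]
tcp_rot: [0.002, 0.687, 0.727, 0.006]
wrist_force: [-0.2, -0.2, -1.6]
width: 0.009
t 8.95 pos [ 0.4197 -0.3685  0.1185] jaw 3.23 q [-0.8725  0.3748 -0.1972  0.9968  0.0119  0.6419] F [-0.1532 -0.1801 -1.6036] w 0.009
delta cm [-0.1713 -0.9531 -5.2476]
turn rad -0.009278031386674242
```

View pics/s4.png

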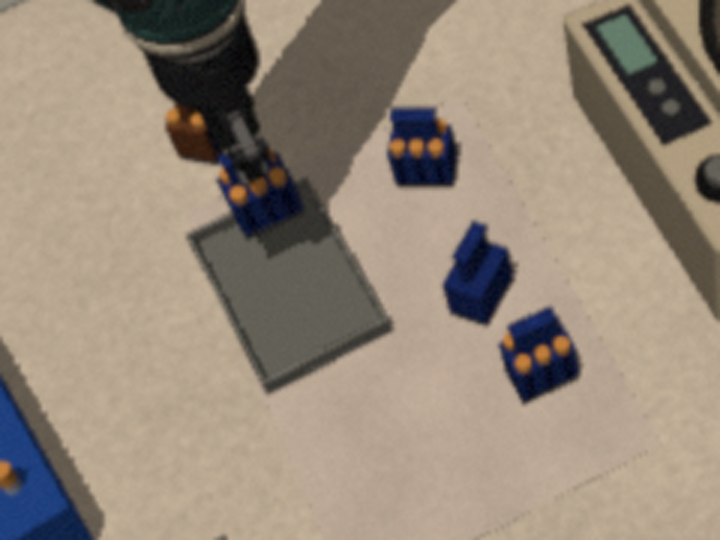

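```bash

python3 -m crank '{"travel": [[-0.1,-0.9,-2],[0,0,-2],[0,0,-0.8],[0,0,0],[0,0,0]], "turn": [0,0,0,0,0], "fingers": [1,1,1,1,1]}'
python3 st.py .418 -.378 .066 2.7
```

```text
t: 9.5
ee_pos: [0.4223, -0.3798, 0.0774]
tcp_rot: [0.008, 0.686, 0.728, 0.005]
wrist_force: [-0.2, -0.3, -2.8]
width: 0.009
t 9.5 pos [ 0.4223 -0.3798  0.0774] jaw 3.37 q [-0.8822  0.4149 -0.2543  0.888   0.0121  0.6299] F [-0.1909 -0.2859 -2.8132] w 0.009
delta cm [-0.4259  0.1824 -1.1444]
turn rad -0.011744100227865591
```

```bash

python3 -m crank '{"travel": [[-0.4,0.1,-0.6],[0,0,-0.4],[0,0,-0.2],[0,0,0]], "turn": [0,0,0,0], "fingers": [1,1,1,1]}'
python3 st.py .418 -.378 .066 2.7
```

```text
t: 9.9
ee_pos: [0.4186, -0.3794, 0.0669]
tcp_rot: [0.009, 0.686, 0.728, 0.005]
wrist_force: [0.1, 0.2, -1.7]
width: 0.0093
t 9.9 pos [ 0.4186 -0.3794  0.0669] jaw 3.39 q [-0.8868  0.4181 -0.2821  0.8539  0.0122  0.625 ] F [ 0.0961  0.197  -1.692 ] w 0.0093
delta cm [-0.0602  0.1396 -0.0858]
turn rad -0.012038312473686471
```

```bash

python3 -m crank '{"travel": [[0,0,-0.25],[0,0,0],[0,0,0],[0,0,0],[0,0,0]], "turn": [0,0,0,0,0], "fingers": [1,1,0.6,0.6,0.6]}'
python3 st.py .418 -.378 .066 2.7
python3 -m crank '{"travel": [[0,0,1],[0,0,3],[0,0,4],[0,0,4],[0,0,4],[0,0,2],[0,0,0]], "turn": [0,0,0,0,0,0,0], "fingers": [0.6,0.6,0.6,0.6,0.6,0.6,0.6]}'
python3 - <<'E'
from h import *
p,d=camera('scene'); save('s5.png',p[220:400,60:300],3)
E
```

```text
t: 10.4
ee_pos: [0.4196, -0.3803, 0.0655]
tcp_rot: [0.011, 0.686, 0.728, 0.005]
wrist_force: [0.0, -0.1, -0.2]
width: 0.0344
t 10.4 pos [ 0.4196 -0.3803  0.0655] jaw 3.4 q [-0.8866  0.4193 -0.2842  0.8474  0.0126  0.6251] F [ 0.0098 -0.1308 -0.2395] w 0.0344
delta cm [-0.1628  0.2292  0.0457]
turn rad -0.0122122114770875
t: 11.1
ee_pos: [0.4179, -0.3783, 0.2563]
tcp_rot: [0.011, 0.686, 0.728, 0.005]
wrist_force: [0.6, 0.2, 0.3]
width: 0.0345
```

View pics/s5.png

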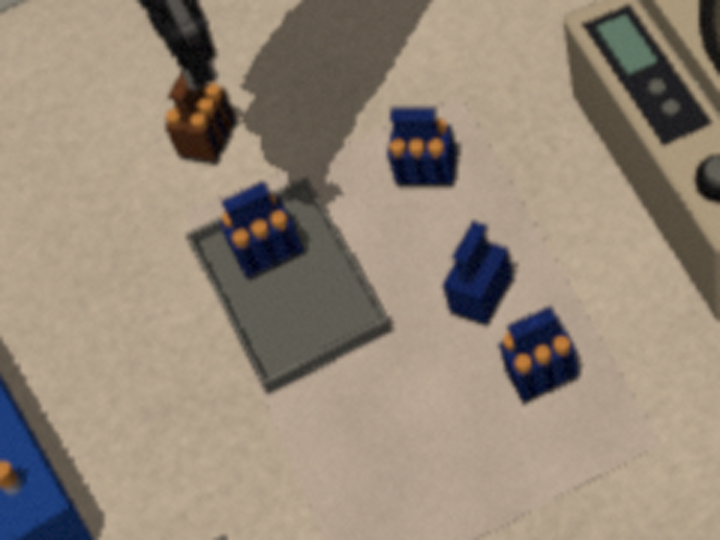

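Spun1 stands upright in the tray's upper half, at crop (262,230). Now spun2.

```bash

python3 -m crank '{"travel": [[0.6,2,0],[1.3,4,0],[1.3,4,0],[1.3,4,0],[1.3,4,0],[1.3,4,0],[1.3,4,0],[1.3,4,0],[1.3,4,0],[1.3,4,0],[1.3,4,0],[1.3,4,0],[1.3,4,0],[0.7,2.5,0],[0,1,0],[0,0,0]], "turn": [0.03,0.03,0.03,0.03,0.03,0.03,0.03,0.03,0.03,0.03,0.03,0.03,0,0,0,0], "fingers": [0.6,0.6,0.6,0.6,0.6,0.6,0.6,0.6,0.6,0.6,0.6,0.6,0.6,0.6,0.6,0.6]}'
python3 st.py .589 .1455 .19 23.5
```

```text
t: 12.75
ee_pos: [0.5813, 0.1806, 0.2365]
tcp_rot: [-0.002, 0.539, 0.842, 0.001]
wrist_force: [0.5, -0.6, 0.1]
width: 0.0341
t 12.75 pos [0.5813 0.1806 0.2365] jaw 24.72 q [0.1651 0.4107 0.1901 1.3523 0.0047 1.3046] F [ 0.5136 -0.5617  0.0731] w 0.0341
delta cm [ 0.7672 -3.5068 -4.6532]
turn rad -0.021234008577251547
```

```bash

python3 -m crank '{"travel": [[0.8,-2.5,0],[0,-0.8,0],[0,0,-2],[0,0,0]], "turn": [-0.02,0,0,0], "fingers": [0.6,0.6,0.6,0.6]}'
python3 st.py .589 .1455 .19 23.5
python3 - <<'E'
from h import *
np.set_printoptions(precision=4,suppress=True)
o=arm.get_obs(); p,d=camera('wrist'); save('w6.png',p)
W=cloud('wrist',d,o); P=W.reshape(-1,3); C=p.reshape(-1,3)
q=box(P,C,.589,.145,.05,.147,.175)
if len(q)>5: print(len(q),q.mean(0),rect(q),q[:,2].max())
E
```

```text
t: 13.15
ee_pos: [0.5875, 0.1428, 0.215]
tcp_rot: [-0.003, 0.549, 0.836, 0.0]
wrist_force: [-0.0, 0.1, -0.0]
width: 0.0342
t 13.15 pos [0.5875 0.1428 0.215 ] jaw 23.43 q [0.1018 0.4099 0.1307 1.2965 0.0041 1.2638] F [-0.0408  0.0543 -0.0338] w 0.0342
delta cm [ 0.1486  0.2669 -2.4958]
turn rad 0.0012985376994810024
1390 [0.5889 0.1468 0.1615] (array([0.5893, 0.1456]), 37.470741271972656, 13.702598571777344, -65.8298225402832) 0.1639941951636433
```

View pics/w6.png

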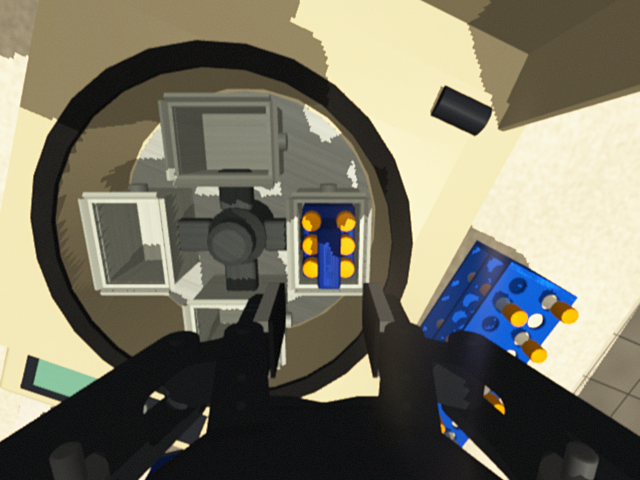

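Rotor unmoved and spun2's handle at (328,260) lies between the fingers. Going down on (0.589, 0.146).

```bash

python3 -m crank '{"travel": [[0.15,0.25,-1.5],[0,0,-2],[0,0,-2],[0,0,-1],[0,0,0],[0,0,0]], "turn": [0,0,0,0,0,0], "fingers": [0.6,0.6,0.6,0.6,0.6,0.6]}'
python3 st.py .589 .1457 .137 23.8
```

```text
t: 13.8
ee_pos: [0.5901, 0.1441, 0.1559]
tcp_rot: [-0.0, 0.549, 0.836, 0.003]
wrist_force: [0.1, -1.0, 0.4]
width: 0.0344
t 13.8 pos [0.5901 0.1441 0.1559] jaw 23.36 q [0.1034 0.4312 0.0036 1.1401 0.0042 1.2665] F [ 0.0766 -1.0009  0.432 ] w 0.0344
delta cm [-0.1099  0.1626 -1.8895]
turn rad 0.007718020026907127
```

```bash

python3 -m crank '{"travel": [[-0.1,0.15,-1],[0,0,-0.8],[0,0,-0.4],[0,0,0],[0,0,0]], "turn": [0.008,0,0,0,0], "fingers": [0.6,0.6,0.6,0.6,0.6]}'
python3 st.py .589 .1457 .137 23.8
```

```text
t: 14.3
ee_pos: [0.5899, 0.1458, 0.1341]
tcp_rot: [0.001, 0.546, 0.838, 0.003]
wrist_force: [-1.1, -0.7, -0.4]
width: 0.0342
t 14.3 pos [0.5899 0.1458 0.1341] jaw 23.87 q [ 0.1063  0.4415 -0.0405  1.083   0.0042  1.2605] F [-1.0697 -0.7207 -0.4158] w 0.0342
delta cm [-0.0882 -0.0129  0.2885]
turn rad -0.0011944337950340804
```

```bash

python3 -m crank '{"travel": [[0,0,0.25],[0,0,0],[0,0,0],[0,0,0],[0,0,0],[0,0,1],[0,0,2],[0,0,3],[0,0,3],[0,0,3],[0,0,1],[0,0,0]], "turn": [0,0,0,0,0,0,0,0,0,0,0,0], "fingers": [0.6,1,1,1,1,1,1,1,1,1,1,1]}'
python3 st.py .498 -.374 .2 2.7
```

```text
t: 15.5
ee_pos: [0.5878, 0.1456, 0.275]
tcp_rot: [0.0, 0.546, 0.838, 0.003]
wrist_force: [-0.3, 0.0, -3.8]
width: 0.0089
t 15.5 pos [0.5878 0.1456 0.275 ] jaw 23.86 q [0.1063 0.3973 0.2715 1.4409 0.0042 1.2606] F [-0.3047  0.0305 -3.7953] w 0.0089
delta cm [ -8.9775 -51.9559  -7.4973]
turn rad -0.3693363782669671
```

```bash

python3 -m crank '{"travel": [[0,-2,0],[-0.7,-4,0],[-0.7,-4,0],[-0.7,-4,0],[-0.7,-4,0],[-0.7,-4,0],[-0.7,-4,0],[-0.7,-4,0],[-0.7,-4,0],[-0.7,-4,0],[-0.7,-4,0],[-0.7,-4,0],[-0.7,-2,0],[0,-1,0],[0,0,0],[0,0,0]], "turn": [-0.03,-0.03,-0.03,-0.03,-0.03,-0.03,-0.03,-0.03,-0.03,-0.03,-0.03,-0.03,0,0,0,0], "fingers": [1,1,1,1,1,1,1,1,1,1,1,1,1,1,1,1]}'
python3 st.py .498 -.374 .1 2.7
```

```text
t: 17.1
ee_pos: [0.4933, -0.3601, 0.2661]
tcp_rot: [-0.005, 0.691, 0.722, 0.002]
wrist_force: [0.3, 0.3, -3.2]
width: 0.0087
t 17.1 pos [ 0.4933 -0.3601  0.2661] jaw 2.51 q [-0.7661  0.4192  0.2832  1.4458  0.0046  0.7608] F [ 0.344   0.319  -3.2145] w 0.0087
delta cm [  0.4717  -1.3872 -16.6105]
turn rad 0.0032365161715818295
```

```bash

python3 -m crank '{"travel": [[0.4,-1.4,-3],[0,0,-4],[0,0,-4],[0,0,-2.5],[0,0,-1],[0,0,0],[0,0,0]], "turn": [0,0,0,0,0,0,0], "fingers": [1,1,1,1,1,1,1]}'
python3 st.py .498 -.376 .066 2.7
```

```text
t: 17.8
ee_pos: [0.5008, -0.3662, 0.1195]
tcp_rot: [-0.003, 0.688, 0.726, 0.003]
wrist_force: [-0.0, -0.5, -2.6]
width: 0.0085
t 17.8 pos [ 0.5008 -0.3662  0.1195] jaw 3.06 q [-0.7653  0.4798 -0.0156  1.0823  0.0059  0.752 ] F [-0.0367 -0.5201 -2.6227] w 0.0085
delta cm [-0.2846 -0.9818 -5.3514]
turn rad -0.006331916969630023
```

```bash

python3 -m crank '{"travel": [[-0.3,-1,-2],[0,0,-2],[0,0,-0.8],[0,0,0],[0,0,0]], "turn": [0,0,0,0,0], "fingers": [1,1,1,1,1]}'
python3 st.py .498 -.376 .066 2.7
```

```text
t: 18.3
ee_pos: [0.5016, -0.3783, 0.0781]
tcp_rot: [0.002, 0.687, 0.726, 0.003]
wrist_force: [-0.5, -0.3, -3.0]
width: 0.0089
t 18.3 pos [ 0.5016 -0.3783  0.0781] jaw 3.16 q [-0.7785  0.5131 -0.0763  0.9772  0.0059  0.7371] F [-0.4602 -0.3403 -3.0027] w 0.0089
delta cm [-0.3554  0.2274 -1.2077]
turn rad -0.008063121814887457
```

```bash

python3 -m crank '{"travel": [[-0.3,0.2,-0.8],[0,0,-0.4],[0,0,-0.2],[0,0,0],[0,0,0]], "turn": [0,0,0,0,0], "fingers": [1,1,1,1,1]}'
python3 st.py .498 -.376 .066 2.7
```

```text
t: 18.8
ee_pos: [0.4999, -0.3773, 0.0667]
tcp_rot: [0.005, 0.687, 0.726, 0.003]
wrist_force: [-0.7, -0.4, -2.6]
width: 0.0088
t 18.8 pos [ 0.4999 -0.3773  0.0667] jaw 3.18 q [-0.7793  0.5151 -0.1069  0.9386  0.0061  0.736 ] F [-0.662  -0.3823 -2.6409] w 0.0088
delta cm [-0.1931  0.1273 -0.0672]
turn rad -0.008412234820860592
```

```bash

python3 -m crank '{"travel": [[0,0,-0.2],[0,0,0],[0,0,0],[0,0,0],[0,0,0],[0,0,1],[0,0,3],[0,0,4],[0,0,4],[0,0,4],[0,0,1],[0,0,0]], "turn": [0,0,0,0,0,0,0,0,0,0,0,0], "fingers": [1,1,0.6,0.6,0.6,0.6,0.6,0.6,0.6,0.6,0.6,0.6]}'
python3 - <<'E'
from h import *
np.set_printoptions(precision=4,suppress=True)
p,d=camera('scene'); save('s7.png',p[220:400,60:300],3)
P,C=both()
for n,(x,y) in [('A',(.403,-.231)),('B',(.638,-.23)),('bal',(.548,-.243)),('s1',(.418,-.38)),('s2',(.5,-.378))]:
    q=box(P,C,x,y,.045,.07,.097)
    if len(q)>5: print(n,len(q),q.mean(0),rect(q),q[:,2].max())
E
```

```text
t: 20.0
ee_pos: [0.4993, -0.3766, 0.2468]
tcp_rot: [0.007, 0.687, 0.726, 0.003]
wrist_force: [-0.1, -0.2, 0.3]
width: 0.034
A 129 [ 0.4069 -0.2302  0.0854] (array([ 0.4062, -0.2303]), 35.87078094482422, 14.33249568939209, 54.64030075073242) 0.09573316224894302
B 145 [ 0.6408 -0.2265  0.0854] (array([ 0.639 , -0.2272]), 36.08549118041992, 13.525712013244629, -87.34597849845886) 0.09445086991984697
bal 131 [ 0.5495 -0.2401  0.086 ] (array([ 0.5476, -0.2402]), 36.11334991455078, 16.391799926757812, -49.292449951171875) 0.09416455552682068
s1 133 [ 0.4232 -0.3803  0.0874] (array([ 0.4219, -0.3807]), 32.86753845214844, 15.510433197021484, -87.60097122192383) 0.09659541353440493
s2 177 [ 0.5035 -0.378   0.0878] (array([ 0.502 , -0.3773]), 37.75297164916992, 16.995317459106445, -79.19754028320312) 0.09664356348843817
```

View pics/s7.png

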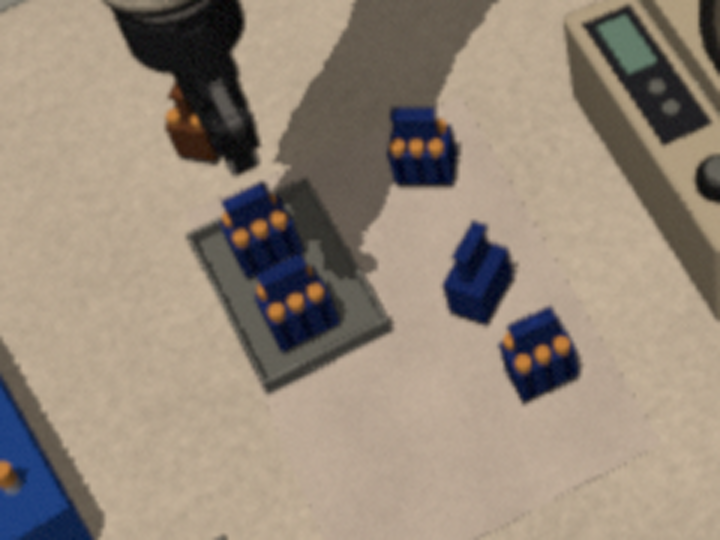

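Both spun carriers stand in the tray at crop (262,230) and (297,303). Moving over carrier A and measuring with the wrist camera.

```bash

python3 -m crank '{"travel": [[-1,2,0],[-2,3,0],[-2,3,0],[-2,3,0],[-1,1.5,0],[0,0,0],[0,0,0]], "turn": [-0.1,-0.1,-0.1,-0.1,-0.1,0,0], "fingers": [0.6,0.6,0.6,0.6,0.6,0.6,0.6]}'
python3 st.py .406 -.231 .2 -30
cat > look.py <<'E'
import sys
from st import *
x,y,z0,z1,name=[float(a) for a in sys.argv[1:5]]+[sys.argv[5]]
o=arm.get_obs(); p,d=camera('wrist'); save(name,p)
W=cloud('wrist',d,o); P=W.reshape(-1,3); C=p.reshape(-1,3)
q=box(P,C,x,y,.05,z0,z1)
if len(q)>5:
    c,w,h,a=rect(q); print(len(q),q.mean(0),'centre',c,'size',w,h,'long',a,'jaw',(a+180)%180-90,'top',q[:,2].max())
E
python3 look.py .406 -.231 .07 .097 w8.png
```

```text
t: 20.85
ee_pos: [0.4124, -0.2445, 0.2343]
tcp_rot: [-0.002, 0.85, 0.526, 0.001]
wrist_force: [0.1, -0.4, -0.5]
width: 0.0342
t 20.85 pos [ 0.4124 -0.2445  0.2343] jaw -26.51 q [-0.7067  0.1857 -0.1448  1.2429  0.0022  1.3267] F [ 0.1463 -0.3909 -0.4548] w 0.0342
delta cm [-0.6388  1.3502 -3.43  ]
turn rad -0.06098604712341585
645 [ 0.4056 -0.229   0.0867] centre [ 0.405  -0.2298] size 36.72585678100586 13.759293556213379 long 60.02269744873047 jaw -29.97730255126953 top 0.08919357562422542
```

View pics/w8.png

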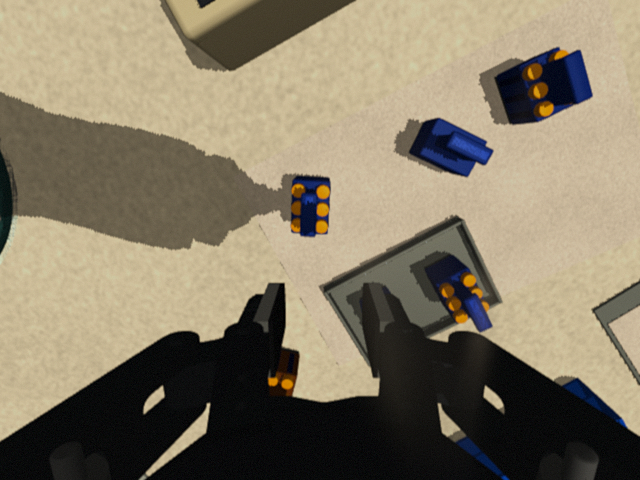

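```bash

python3 -m crank '{"travel": [[-0.7,1.5,-2],[0,0,-4],[0,0,-4],[0,0,-3],[0,0,-1],[0,0,0],[0,0,0]], "turn": [-0.06,0,0,0,0,0,0], "fingers": [0.6,0.6,0.6,0.6,0.6,0.6,0.6]}'
python3 st.py .405 -.2295 .062 -30
```

```text
t: 21.6
ee_pos: [0.4082, -0.2343, 0.0867]
tcp_rot: [-0.002, 0.864, 0.503, 0.0]
wrist_force: [0.3, -0.5, 0.6]
width: 0.0342
t 21.6 pos [ 0.4082 -0.2343  0.0867] jaw -29.55 q [-0.6958  0.2709 -0.4581  0.8456  0.0022  1.3907] F [ 0.3269 -0.5118  0.6171] w 0.0342
delta cm [-0.321   0.4819 -2.4651]
turn rad -0.007817120794086484
```

```bash

python3 -m crank '{"travel": [[-0.3,0.5,0],[0,0,-1],[0,0,-0.8],[0,0,0],[0,0,0]], "turn": [-0.008,0,0,0,0], "fingers": [0.6,0.6,0.6,0.6,0.6]}'
python3 st.py .405 -.2295 .062 -30
```

```text
t: 22.1
ee_pos: [0.4064, -0.2303, 0.0689]
tcp_rot: [-0.001, 0.866, 0.5, 0.001]
wrist_force: [-0.8, -0.7, -0.6]
width: 0.034
t 22.1 pos [ 0.4064 -0.2303  0.0689] jaw -29.99 q [-0.6917  0.2822 -0.4994  0.7895  0.0023  1.4026] F [-0.8115 -0.7016 -0.5932] w 0.034
delta cm [-0.1411  0.0814 -0.6869]
turn rad -0.0001375411053313264
```

```bash

python3 -m crank '{"travel": [[-0.1,0.1,-0.5],[0,0,-0.2],[0,0,0],[0,0,0],[0,0,0],[0,0,0],[0,0,0]], "turn": [0,0,0,0,0,0,0], "fingers": [0.6,0.6,0.6,1,1,1,1]}'
python3 st.py .405 -.2295 .062 -30
python3 -m crank '{"travel": [[0,0,1],[0,0,3],[0,0,4],[0,0,4],[0,0,4],[0,0,3],[0,0,0],[0,0,0]], "turn": [0,0,0,0,0,0,0,0], "fingers": [1,1,1,1,1,1,1,1]}'
python3 st.py .4647 .0915 .25 23.8
```

```text
t: 22.8
ee_pos: [0.4054, -0.2293, 0.0617]
tcp_rot: [-0.0, 0.866, 0.5, 0.001]
wrist_force: [-0.3, -0.7, -2.0]
width: 0.0087
t 22.8 pos [ 0.4054 -0.2293  0.0617] jaw -29.98 q [-0.6913  0.2879 -0.5147  0.7681  0.0023  1.4027] F [-0.3352 -0.747  -1.9961] w 0.0087
delta cm [-0.0402 -0.0234  0.0265]
turn rad -0.00033332985079161705
t: 23.6
ee_pos: [0.4025, -0.2269, 0.2629]
tcp_rot: [-0.001, 0.866, 0.5, 0.001]
wrist_force: [-0.3, 0.4, -3.2]
width: 0.0088
t 23.6 pos [ 0.4025 -0.2269  0.2629] jaw -29.98 q [-0.6914  0.1467 -0.1162  1.3088  0.0023  1.4027] F [-0.2686  0.3965 -3.2038] w 0.0088
delta cm [ 6.2172 31.8412 -1.2916]
turn rad 0.9386663724206277
```

```bash

python3 -m crank '{"travel": [[0.3,2,0],[0.7,4,0],[0.7,4,0],[0.7,4,0],[0.7,4,0],[0.7,4,0],[0.7,4,0],[0.7,2,0],[0,1,0],[0,0,0],[0,0,0]], "turn": [0.09,0.1,0.1,0.1,0.1,0.1,0.1,0.1,0.05,0,0], "fingers": [1,1,1,1,1,1,1,1,1,1,1]}'
python3 st.py .4647 .0915 .25 23.8
```

```text
t: 24.7
ee_pos: [0.4485, 0.0742, 0.2522]
tcp_rot: [-0.008, 0.575, 0.818, -0.005]
wrist_force: [-0.2, -0.4, -2.7]
width: 0.0086
t 24.7 pos [0.4485 0.0742 0.2522] jaw 19.82 q [-0.0159  0.1494 -0.1422  1.2979  0.0006  1.209 ] F [-0.1709 -0.4459 -2.6998] w 0.0086
delta cm [ 1.6154  1.7273 -0.2185]
turn rad 0.06949134815018114
```

```bash

python3 -m crank '{"travel": [[1.5,1.6,0],[0,0,0],[0,0,0]], "turn": [0.07,0,0], "fingers": [1,1,1]}'
python3 st.py .4647 .0915 .25 23.8
python3 - <<'E'
from h import *
np.set_printoptions(precision=4,suppress=True)
o=arm.get_obs(); p,d=camera('wrist'); save('w9.png',p); np.savez('pics/w9.npz',p=p,d=d)
W=cloud('wrist',d,o); P=W.reshape(-1,3); C=p.reshape(-1,3).astype(int)
hub=np.array([.527,.1185])
r=np.hypot(P[:,0]-hub[0],P[:,1]-hub[1])
k=(r<.1)&(r>.035)&(P[:,2]>.129)&(P[:,2]<.139)&(abs(C[:,2]-C[:,0])<25)
q=P[k]; print(len(q))
a=np.degrees(np.arctan2(q[:,1]-hub[1],q[:,0]-hub[0]))
for c in [23.8,113.8,-66.2,-156.2]:
    s=q[abs((a-c+180)%360-180)<42]
    if len(s)>20: print(c,len(s),rect(s))
k=(r>.09)&(r<.13)&(P[:,2]>.141)&(P[:,2]<.149)&(C.max(1)<90); q=P[k]
print('rim',len(q)); (c,rr)=cv2.minEnclosingCircle((q[:,:2]*1000).astype(np.float32)); print(c,rr)
k=(r<.018)&(P[:,2]>.128)&(P[:,2]<.136); q=P[k]; print('hub',len(q),q.mean(0), cv2.minEnclosingCircle((q[:,:2]*1000).astype(np.float32)))
E
```

```text
t: 25.0
ee_pos: [0.4631, 0.0874, 0.2516]
tcp_rot: [-0.008, 0.549, 0.836, -0.006]
wrist_force: [-0.3, 0.4, -2.7]
width: 0.0088
t 25.0 pos [0.4631 0.0874 0.2516] jaw 23.42 q [ 0.0138  0.1795 -0.1059  1.3055 -0.0009  1.1759] F [-0.3227  0.4403 -2.7426] w 0.0088
delta cm [ 0.157   0.4149 -0.1591]
turn rad 0.006601552754763996
6146
23.8 1773 (array([0.5897, 0.1451]), 72.23342895507812, 57.50838851928711, -67.01519393920898)
113.8 2336 (array([0.5005, 0.1804]), 72.9617691040039, 55.80863952636719, 23.26970100402832)
-66.2 973 (array([0.554 , 0.0573]), 72.90558624267578, 53.98374557495117, 24.45836639404297)
-156.2 1064 (array([0.4641, 0.0929]), 67.6192626953125, 56.707454681396484, -66.65254020690918)
rim 14184
(527.3703002929688, 118.35662841796875) 121.77708435058594
hub 1062 [0.5266 0.1184 0.1304] ((526.8401489257812, 117.99699401855469), 15.416321754455566)
```

View pics/w9.png

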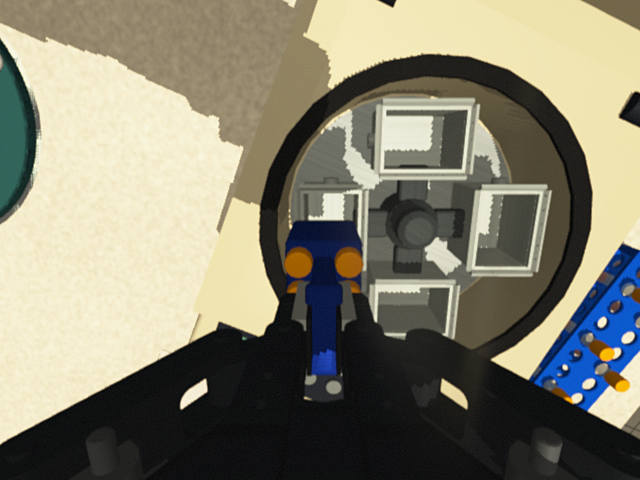

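```bash

cat >> st.py <<'E'
    from scipy.spatial.transform import Rotation as R
    w,x,y,z=o['tcp_rot']; print('tool z',R.from_quat([x,y,z,w]).as_matrix()[:,2])
E
python3 -m crank '{"travel": [[0.1,0.4,-1],[0,0,-1.5],[0,0,-0.5],[0,0,0],[0,0,0]], "turn": [0.004,0,0,0,0], "fingers": [1,1,1,1,1]}'
python3 st.py .4644 .0911 .2 23.5
```

```text
t: 25.55
ee_pos: [0.4631, 0.0897, 0.2195]
tcp_rot: [-0.008, 0.55, 0.835, -0.006]
wrist_force: [-0.1, -0.6, -2.8]
width: 0.0091
t 25.55 pos [0.4631 0.0897 0.2195] jaw 23.3 q [ 0.0188  0.1909 -0.1789  1.2214 -0.0009  1.1829] F [-0.0538 -0.59   -2.7526] w 0.0091
delta cm [ 0.1284  0.1446 -1.9475]
turn rad 0.0034340786996202408
tool z [-0.0204 -0.0013 -0.9998]
```

```bash

python3 -m crank '{"travel": [[0.25,0.15,0],[0,0,-0.7],[0,0,-0.5],[0,0,0],[0,0,0]], "turn": [0.003,0,0,0,0], "fingers": [1,1,1,1,1]}'
python3 st.py .4654 .0911 .2 23.5
python3 look.py .466 .09 .15 .3 w10.png
```

```text
t: 26.05
ee_pos: [0.4663, 0.0913, 0.2073]
tcp_rot: [-0.008, 0.548, 0.836, -0.006]
wrist_force: [-0.9, 0.1, -3.0]
width: 0.0092
t 26.05 pos [0.4663 0.0913 0.2073] jaw 23.48 q [ 0.0222  0.2009 -0.1995  1.1893 -0.0009  1.1833] F [-0.8894  0.0506 -3.021 ] w 0.0092
delta cm [-0.0911 -0.02   -0.7266]
turn rad 0.00040789468284960104
tool z [-0.0189 -0.0013 -0.9998]
5325 [0.4616 0.1021 0.2102] centre [0.4651 0.0935] size 45.602779388427734 35.34204864501953 long -66.43733787536621 jaw 23.56266212463379 top 0.24231695270216952
```

View pics/w10.png

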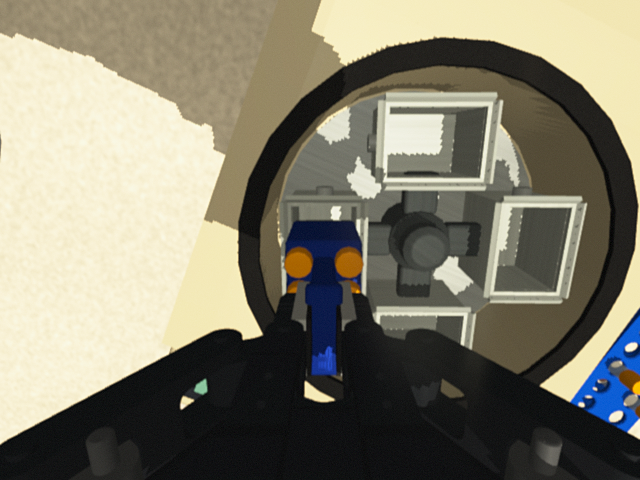

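```bash

python3 -m crank '{"travel": [[-0.1,0,-0.7],[0,0,-0.7],[0,0,-0.3],[0,0,0],[0,0,0]], "turn": [0,0,0,0,0], "fingers": [1,1,1,1,1]}'
python3 st.py .4652 .0911 .137 23.5
```

```text
t: 26.6
ee_pos: [0.465, 0.0913, 0.1886]
tcp_rot: [-0.008, 0.549, 0.836, -0.006]
wrist_force: [-0.1, 0.5, -2.4]
width: 0.0089
t 26.6 pos [0.465  0.0913 0.1886] jaw 23.47 q [ 0.0222  0.2081 -0.242   1.1399 -0.0009  1.1834] F [-0.1344  0.4985 -2.3681] w 0.0089
delta cm [ 0.0193 -0.0174 -5.1632]
turn rad 0.0005437833502215335
tool z [-0.0192 -0.0013 -0.9998]
```

```bash

python3 -m crank '{"travel": [[0,0,-1],[0,0,-1],[0,0,-1],[0,0,-0.5],[0,0,0],[0,0,0]], "turn": [0,0,0,0,0,0], "fingers": [1,1,1,1,1,1]}'
python3 st.py .4648 .0911 .137 23.5
```

```text
t: 27.2
ee_pos: [0.4647, 0.0913, 0.15]
tcp_rot: [-0.008, 0.548, 0.836, -0.006]
wrist_force: [-0.0, -0.0, -2.6]
width: 0.009
t 27.2 pos [0.4647 0.0913 0.15  ] jaw 23.47 q [ 0.0222  0.2321 -0.3201  1.0386 -0.0009  1.1834] F [-0.0396 -0.0059 -2.6145] w 0.009
delta cm [ 0.0103 -0.0169 -1.302 ]
turn rad 0.00048026293570787145
tool z [-0.02   -0.0014 -0.9998]
```

```bash

python3 -m crank '{"travel": [[0,0,-0.7],[0,0,-0.4],[0,0,-0.3],[0,0,0],[0,0,0]], "turn": [0,0,0,0,0], "fingers": [1,1,1,1,1]}'
python3 st.py .4648 .0911 .137 23.5
python3 -m crank '{"travel": [[0,0,-0.2],[0,0,0],[0,0,0],[0,0,0],[0,0,0]], "turn": [0,0,0,0,0], "fingers": [1,1,0.6,0.6,0.6]}'
python3 st.py
python3 -m crank '{"travel": [[0,0,1],[0,0,3],[0,0,4],[0,0,4],[0,0,3],[0,0,0],[0,0,0]], "turn": [0,0,0,0,0,0,0], "fingers": [0.6,0.6,0.6,0.6,0.6,0.6,0.6]}'
python3 look.py .465 .09 .147 .175 w11.png
```

```text
t: 27.7
ee_pos: [0.466, 0.0912, 0.1371]
tcp_rot: [-0.006, 0.548, 0.836, -0.005]
wrist_force: [-0.4, 1.2, -2.9]
width: 0.0086
t 27.7 pos [0.466  0.0912 0.1371] jaw 23.48 q [ 0.0222  0.2407 -0.3461  0.9996 -0.0014  1.1833] F [-0.3739  1.2482 -2.9375] w 0.0086
delta cm [-0.1231 -0.008  -0.0106]
turn rad 0.00039341554193739707
tool z [-0.0156 -0.0017 -0.9999]
t: 28.2
ee_pos: [0.4672, 0.091, 0.1373]
tcp_rot: [-0.004, 0.548, 0.836, -0.004]
wrist_force: [-0.3, 1.1, 0.1]
width: 0.0342
t 28.2 pos [0.4672 0.091  0.1373] jaw 23.48 q [ 0.0222  0.2395 -0.3471  0.9955 -0.002   1.1832] F [-0.29    1.0515  0.1239] w 0.0342
tool z [-0.0113 -0.0022 -0.9999]
t: 28.9
ee_pos: [0.4651, 0.091, 0.2957]
tcp_rot: [-0.005, 0.548, 0.836, -0.004]
wrist_force: [1.0, -0.2, -0.3]
width: 0.0341
729 [0.466  0.0906 0.1617] centre [0.4664 0.0897] size 37.047550201416016 13.795655250549316 long -66.90593719482422 jaw 23.09406280517578 top 0.16399016477908945
```

View pics/w11.png

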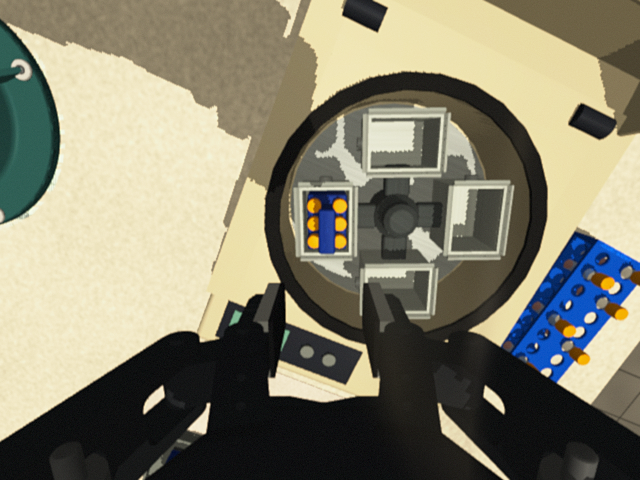

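Carrier A is seated at (327,222), top at 164 mm as expected. Now carrier B.

```bash

python3 -m crank '{"travel": [[1,-2,0],[2.2,-4,0],[2.2,-4,0],[2.2,-4,0],[2.2,-4,-1],[2.2,-4,-1],[2.2,-4,-1],[1,-2,-1],[0,-1,0],[0,0,0],[0,0,0]], "turn": [-0.04,-0.04,-0.04,-0.04,-0.04,-0.04,-0.04,-0.04,-0.02,0,0], "fingers": [0.6,0.6,0.6,0.6,0.6,0.6,0.6,0.6,0.6,0.6,0.6]}'
python3 st.py .639 -.228 .2 2
python3 look.py .639 -.228 .07 .097 w12.png
```

```text
t: 30.05
ee_pos: [0.616, -0.2093, 0.243]
tcp_rot: [-0.014, 0.686, 0.728, -0.006]
wrist_force: [0.3, 0.3, 0.2]
width: 0.0341
t 30.05 pos [ 0.616  -0.2093  0.243 ] jaw 3.45 q [-0.4515  0.5117  0.3781  1.4662 -0.0025  1.0593] F [0.2804 0.2611 0.2283] w 0.0341
delta cm [ 2.3006 -1.8741 -4.2973]
turn rad -0.025235736464020175
tool z [-0.0272  0.0105 -0.9996]
563 [ 0.6384 -0.2258  0.0869] centre [ 0.6385 -0.2262] size 36.015037536621094 13.09473705291748 long 89.2849349975586 jaw -0.7150650024414062 top 0.08874187220275798
```

View pics/w12.png

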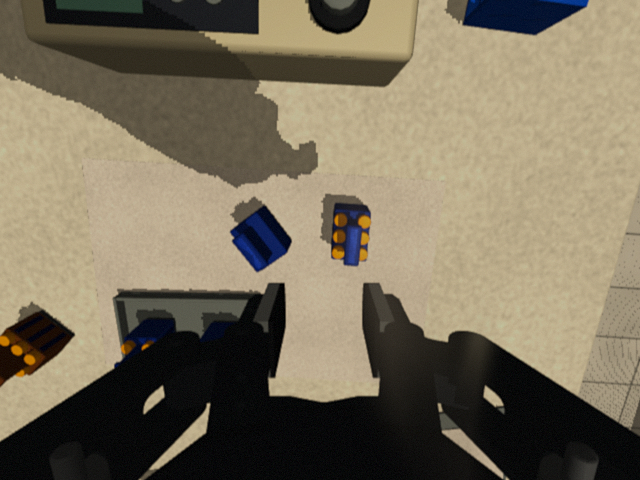

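```bash

python3 -m crank '{"travel": [[2.2,-1.6,-2],[0,0,-3],[0,0,-4],[0,0,-3],[0,0,0],[0,0,0]], "turn": [-0.06,0,0,0,0,0], "fingers": [0.6,0.6,0.6,0.6,0.6,0.6]}'
python3 st.py .6385 -.226 .062 -0.5
python3 look.py .639 -.228 .07 .097 w13.png
```

```text
t: 30.7
ee_pos: [0.6388, -0.2182, 0.1276]
tcp_rot: [-0.009, 0.704, 0.71, -0.003]
wrist_force: [0.6, -0.6, -0.2]
width: 0.0343
t 30.7 pos [ 0.6388 -0.2182  0.1276] jaw 0.5 q [-0.4496  0.5772  0.1847  1.1975 -0.0003  1.1126] F [ 0.599  -0.6199 -0.2464] w 0.0343
delta cm [-0.0274 -0.7812 -6.558 ]
turn rad -0.017380196160112597
tool z [-0.0175  0.0081 -0.9998]
1440 [ 0.6388 -0.2247  0.0866] centre [ 0.639  -0.2259] size 37.40665817260742 13.554716110229492 long 89.92799377441406 jaw -0.0720062255859375 top 0.08917526541493828
```

```bash

python3 -m crank '{"travel": [[0,-0.8,0],[0,0,-2],[0,0,-2],[0,0,-1],[0,0,0],[0,0,0]], "turn": [-0.012,0,0,0,0,0], "fingers": [0.6,0.6,0.6,0.6,0.6,0.6]}'
python3 st.py .639 -.2258 .062 -0.2
```

```text
t: 31.35
ee_pos: [0.6429, -0.2298, 0.0862]
tcp_rot: [-0.002, 0.709, 0.705, -0.001]
wrist_force: [0.5, -0.4, -0.5]
width: 0.0346
t 31.35 pos [ 0.6429 -0.2298  0.0862] jaw -0.32 q [-0.4623  0.6025  0.117   1.0906 -0.0005  1.1141] F [ 0.4549 -0.37   -0.5089] w 0.0346
delta cm [-0.3917  0.4002 -2.4245]
turn rad 0.0020385401481862278
tool z [-0.0049  0.0019 -1.    ]
```

```bash

python3 -m crank '{"travel": [[-0.4,0.4,0],[0,0,-1.2],[0,0,-0.8],[0,0,0],[0,0,0]], "turn": [0,0,0,0,0], "fingers": [0.6,0.6,0.6,0.6,0.6]}'
python3 st.py .639 -.2258 .062 -0.2
```

```text
t: 31.85
ee_pos: [0.6393, -0.2258, 0.0668]
tcp_rot: [-0.001, 0.709, 0.705, -0.001]
wrist_force: [0.1, -1.3, -0.1]
width: 0.034
t 31.85 pos [ 0.6393 -0.2258  0.0668] jaw -0.32 q [-0.4594  0.6053  0.0666  1.0346 -0.0005  1.117 ] F [ 0.08   -1.2894 -0.0583] w 0.034
delta cm [-0.0336  0.0037 -0.4833]
turn rad 0.0020773253784022523
tool z [-0.0024  0.0007 -1.    ]
```

```bash

python3 -m crank '{"travel": [[0,0,-0.5],[0,0,0],[0,0,0],[0,0,0],[0,0,0],[0,0,0],[0,0,0]], "turn": [0,0,0,0,0,0,0], "fingers": [0.6,0.6,1,1,1,1,1]}'
python3 st.py .639 -.2258 .062 -0.2
python3 -m crank '{"travel": [[0,0,1],[0,0,3],[0,0,4],[0,0,4],[0,0,4],[0,0,3],[0,0,0],[0,0,0]], "turn": [0,0,0,0,0,0,0,0], "fingers": [1,1,1,1,1,1,1,1]}'
python3 st.py .5892 .1453 .25 23.5
```

```text
t: 32.55
ee_pos: [0.6394, -0.2259, 0.0615]
tcp_rot: [-0.001, 0.709, 0.705, -0.001]
wrist_force: [0.0, 0.7, -1.0]
width: 0.0088
t 32.55 pos [ 0.6394 -0.2259  0.0615] jaw -0.32 q [-0.4594  0.6092  0.0588  1.0231 -0.0006  1.117 ] F [ 0.0477  0.6807 -1.0295] w 0.0088
delta cm [-0.0351  0.0095  0.0487]
turn rad 0.0021055786212657037
tool z [-0.0027  0.0007 -1.    ]
t: 33.35
ee_pos: [0.6362, -0.2243, 0.2617]
tcp_rot: [-0.002, 0.709, 0.705, -0.001]
wrist_force: [-0.2, -0.4, -4.5]
width: 0.0089
t 33.35 pos [ 0.6362 -0.2243  0.2617] jaw -0.32 q [-0.4594  0.5409  0.4808  1.5149 -0.0005  1.117 ] F [-0.162  -0.419  -4.4787] w 0.0089
delta cm [-4.7031 36.9588 -1.1666]
turn rad 0.41571173495867025
tool z [-0.004   0.0015 -1.    ]
```

```bash

python3 -m crank '{"travel": [[-0.2,2,0],[-0.5,4,0],[-0.5,4,0],[-0.5,4,0],[-0.5,4,0],[-0.5,4,0],[-0.5,4,0],[-0.5,4,0],[-0.5,2,0],[0,1,0],[0,0,0],[0,0,0]], "turn": [0.04,0.045,0.045,0.045,0.045,0.045,0.045,0.045,0.04,0,0,0], "fingers": [1,1,1,1,1,1,1,1,1,1,1,1]}'
python3 st.py .5892 .1453 .23 23.5
```

```text
t: 34.55
ee_pos: [0.5844, 0.1166, 0.2454]
tcp_rot: [-0.011, 0.552, 0.834, -0.008]
wrist_force: [-0.1, 0.3, -2.6]
width: 0.009
t 34.55 pos [0.5844 0.1166 0.2454] jaw 22.96 q [0.0597 0.4054 0.2049 1.3972 0.001  1.2298] F [-0.085   0.2749 -2.633 ] w 0.009
delta cm [ 0.4778  2.8728 -1.5407]
turn rad 0.009345684678097496
tool z [-0.0268 -0.0006 -0.9996]
```

```bash

python3 -m crank '{"travel": [[0.5,2,-1],[0,0.7,-1],[0,0,-0.5],[0,0,0],[0,0,0]], "turn": [0.008,0,0,0,0], "fingers": [1,1,1,1,1]}'
python3 st.py .5907 .1453 .2 23.5
python3 - <<'E'
from h import *
np.set_printoptions(precision=4,suppress=True)
o=arm.get_obs(); p,d=camera('wrist'); save('w14.png',p)
W=cloud('wrist',d,o); P=W.reshape(-1,3); C=p.reshape(-1,3).astype(int)
hub=np.array([.527,.1185])
r=np.hypot(P[:,0]-hub[0],P[:,1]-hub[1])
k=(r<.1)&(r>.035)&(P[:,2]>.129)&(P[:,2]<.139)&(abs(C[:,2]-C[:,0])<25)
q=P[k]
a=np.degrees(np.arctan2(q[:,1]-hub[1],q[:,0]-hub[0]))
for c in [23.8,113.8,-66.2,-156.2]:
    s=q[abs((a-c+180)%360-180)<42]
    if len(s)>20: print(c,len(s),rect(s))
k=(r<.018)&(P[:,2]>.128)&(P[:,2]<.136); q=P[k]; print('hub',len(q),q.mean(0))
E
```

```text
t: 35.05
ee_pos: [0.5905, 0.1385, 0.2183]
tcp_rot: [-0.011, 0.552, 0.834, -0.009]
wrist_force: [0.7, 0.0, -2.6]
width: 0.009
t 35.05 pos [0.5905 0.1385 0.2183] jaw 22.95 q [0.0958 0.4303 0.1727 1.3413 0.0005 1.2663] F [ 0.6632  0.0093 -2.6341] w 0.009
delta cm [ 0.0177  0.6802 -1.83  ]
turn rad 0.009670812189704954
tool z [-0.028  -0.0022 -0.9996]
23.8 1491 (array([0.5889, 0.1469]), 70.51710510253906, 56.625518798828125, -66.15888023376465)
113.8 3392 (array([0.4994, 0.1802]), 73.25370788574219, 56.71687698364258, 24.043663024902344)
-66.2 770 (array([0.5406, 0.0721]), 76.38629150390625, 33.65484619140625, 47.93674087524414)
-156.2 1646 (array([0.4653, 0.0908]), 72.2437515258789, 57.34714126586914, -66.47934532165527)
hub 1326 [0.5277 0.1192 0.1304]
```

View pics/w14.png

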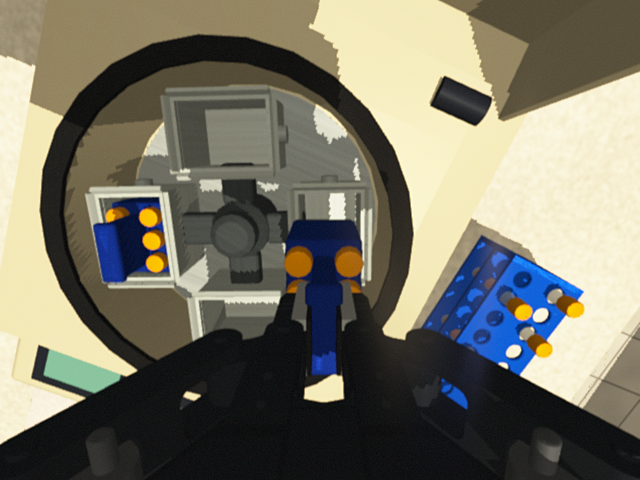

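```bash

python3 -m crank '{"travel": [[0,0.8,0],[0,0,-0.7],[0,0,-0.7],[0,0,0],[0,0,0]], "turn": [0.012,0,0,0,0], "fingers": [1,1,1,1,1]}'
python3 st.py .5908 .146 .2 23.7
```

```text
t: 35.6
ee_pos: [0.5907, 0.1465, 0.2038]
tcp_rot: [-0.011, 0.547, 0.837, -0.008]
wrist_force: [0.7, 0.4, -3.3]
width: 0.0092
t 35.6 pos [0.5907 0.1465 0.2038] jaw 23.65 q [0.109  0.4367 0.1442 1.3052 0.0004 1.2672] F [ 0.6951  0.4086 -3.3283] w 0.0092
delta cm [ 0.0095 -0.0464 -0.3842]
turn rad 0.0009369197963591151
tool z [-0.0268 -0.0025 -0.9996]
```

```bash

python3 -m crank '{"travel": [[0,-0.05,-0.7],[0,0,-0.7],[0,0,-0.3],[0,0,0],[0,0,0]], "turn": [0,0,0,0,0], "fingers": [1,1,1,1,1]}'
python3 st.py .5905 .146 .137 23.7
```

```text
t: 36.1
ee_pos: [0.5906, 0.1458, 0.1851]
tcp_rot: [-0.011, 0.547, 0.837, -0.009]
wrist_force: [-0.4, -0.1, -2.0]
width: 0.009
t 36.1 pos [0.5906 0.1458 0.1851] jaw 23.64 q [0.108  0.4424 0.1028 1.2585 0.0003 1.2663] F [-0.3882 -0.0896 -2.0166] w 0.009
delta cm [-0.0061  0.0223 -4.8117]
turn rad 0.0010649078476949768
tool z [-0.0272 -0.0026 -0.9996]
```

```bash

python3 -m crank '{"travel": [[0,0,-1],[0,0,-1],[0,0,-1],[0,0,-0.3],[0,0,0],[0,0,0]], "turn": [0,0,0,0,0,0], "fingers": [1,1,1,1,1,1]}'
python3 st.py .5902 .146 .137 23.7
```

```text
t: 36.7
ee_pos: [0.5902, 0.1457, 0.1487]
tcp_rot: [-0.011, 0.547, 0.837, -0.009]
wrist_force: [0.5, -0.2, -4.0]
width: 0.0088
t 36.7 pos [0.5902 0.1457 0.1487] jaw 23.64 q [0.108  0.4581 0.0287 1.1694 0.0003 1.2663] F [ 0.4685 -0.1812 -3.9919] w 0.0088
delta cm [-0.0039  0.0253 -1.1678]
turn rad 0.0010340293821248076
tool z [-0.0279 -0.0027 -0.9996]
```

```bash

python3 -m crank '{"travel": [[0,0,-0.6],[0,0,-0.4],[0,0,-0.3],[0,0,0],[0,0,0]], "turn": [0,0,0,0,0], "fingers": [1,1,1,1,1]}'
python3 st.py .5902 .146 .137 23.7
python3 -m crank '{"travel": [[0,0,-0.1],[0,0,0],[0,0,0],[0,0,0],[0,0,0]], "turn": [0,0,0,0,0], "fingers": [1,1,0.6,0.6,0.6]}'
python3 st.py
python3 -m crank '{"travel": [[0,0,1],[0,0,3],[0,0,4],[0,0,4],[0,0,3],[0,0,0],[0,0,0]], "turn": [0,0,0,0,0,0,0], "fingers": [0.6,0.6,0.6,0.6,0.6,0.6,0.6]}'
python3 look.py .59 .146 .147 .175 w15.png
```

```text
t: 37.2
ee_pos: [0.5913, 0.1458, 0.137]
tcp_rot: [-0.009, 0.547, 0.837, -0.008]
wrist_force: [-0.2, -0.3, -2.3]
width: 0.0088
t 37.2 pos [0.5913 0.1458 0.137 ] jaw 23.64 q [0.108  0.4631 0.0045 1.1361 0.0002 1.2663] F [-0.1944 -0.2773 -2.3313] w 0.0088
delta cm [-0.1099  0.0165  0.0022]
turn rad 0.0010839976896785005
tool z [-0.0238 -0.0024 -0.9997]
t: 37.7
ee_pos: [0.5918, 0.1459, 0.1368]
tcp_rot: [-0.009, 0.547, 0.837, -0.007]
wrist_force: [-0.5, 0.6, 0.0]
width: 0.0343
t 37.7 pos [0.5918 0.1459 0.1368] jaw 23.63 q [0.108  0.4627 0.0035 1.1337 0.0001 1.2664] F [-0.5482  0.6082  0.0342] w 0.0343
tool z [-0.022  -0.0023 -0.9998]
t: 38.4
ee_pos: [0.5899, 0.1457, 0.2957]
tcp_rot: [-0.008, 0.547, 0.837, -0.007]
wrist_force: [-0.0, -0.5, -0.2]
width: 0.034
709 [0.5898 0.1459 0.1616] centre [0.5901 0.1452] size 36.412498474121094 13.32712459564209 long -66.11807823181152 jaw 23.881921768188477 top 0.16406316509526347
```

View pics/w15.png

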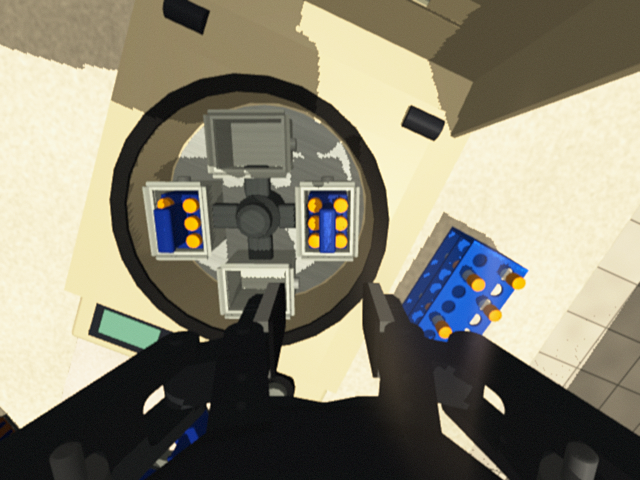

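Both carriers are in opposite buckets: the handle at (327,230) with top at 164 mm, and the other at (165,225). Next is turning the rotor. I'll enter the gap at 158.7° (away from the lid) with shut fingers, jaws radial, and push anticlockwise round the front.

```bash

python3 -m crank '{"travel": [[-1,0,0],[-2,0,0],[-3,0,0],[-3,0,0],[-3,0,-1],[-1,0,-1],[0,0,-1],[0,0,0],[0,0,0]], "turn": [-0.1,-0.1,-0.1,-0.1,-0.1,-0.1,-0.1,-0.05,0], "fingers": [1,1,1,1,1,1,1,1,1]}'
python3 st.py .4534 .1472 .2 -21.3
```

```text
t: 39.35
ee_pos: [0.4496, 0.1449, 0.2549]
tcp_rot: [-0.015, 0.825, 0.566, -0.008]
wrist_force: [0.5, 0.2, -0.2]
width: -0.0
t 39.35 pos [0.4496 0.1449 0.2549] jaw -21.1 q [ 0.127   0.1849 -0.0903  1.3242  0.0197  2.0659] F [ 0.4723  0.2016 -0.218 ] w -0.0
delta cm [ 0.3795  0.2295 -5.4947]
turn rad -0.0034199488163185183
tool z [-0.0309  0.0159 -0.9994]
```

```bash

python3 -m crank '{"travel": [[0.4,0.25,-2],[0,0,-3],[0,0,-1],[0,0,0],[0,0,0]], "turn": [0,0,0,0,0], "fingers": [1,1,1,1,1]}'
python3 st.py .4534 .1472 .12 -21.3
python3 - <<'E'
from h import *
p,d=camera('wrist'); save('w16.png',p)
p,d=camera('scene'); save('s16.png',p[90:330,230:470],2.5)
E
```

```text
t: 39.85
ee_pos: [0.4529, 0.1473, 0.1925]
tcp_rot: [-0.016, 0.823, 0.568, -0.009]
wrist_force: [0.3, 0.2, -0.1]
width: 0.0
t 39.85 pos [0.4529 0.1473 0.1925] jaw -20.73 q [ 0.1312  0.2165 -0.2203  1.1648  0.0196  2.0634] F [ 0.329   0.1892 -0.0724] w 0.0
delta cm [ 0.0494 -0.0092 -7.2499]
turn rad -0.010016689186395481
tool z [-0.0331  0.0154 -0.9993]
```

View pics/w16.png

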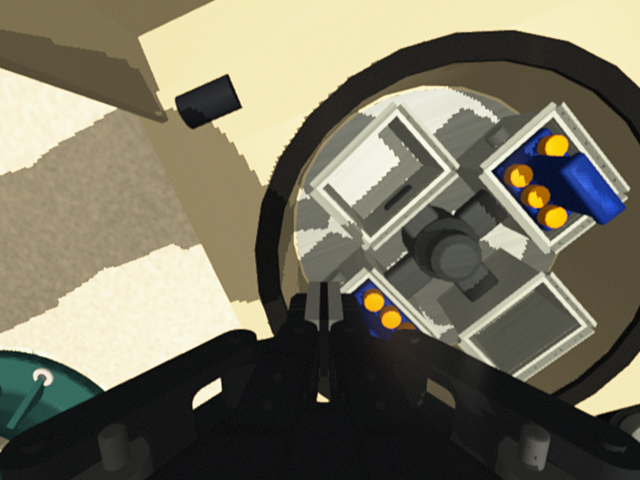

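View pics/s16.png

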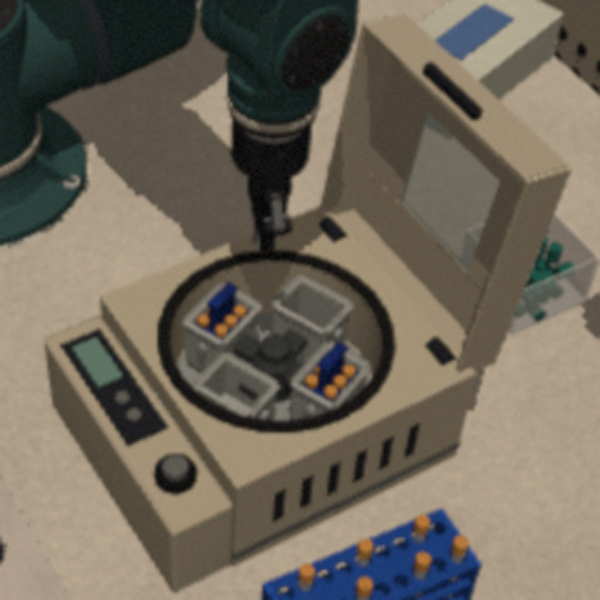

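```bash

python3 -m crank '{"travel": [[0,0,-2],[0,0,-2],[0,0,-1],[0,0,0],[0,0,0]], "turn": [-0.01,0,0,0,0], "fingers": [1,1,1,1,1]}'
python3 st.py .4534 .1472 .12 -21.3
python3 -m crank '{"travel": [[-0.3,0.1,-1],[0,0,-0.5],[0,0,0],[0,0,0]], "turn": [0,0,0,0], "fingers": [1,1,1,1]}'
python3 st.py .4534 .1472 .12 -21.3
```

```text
t: 40.45
ee_pos: [0.4559, 0.1477, 0.1457]
tcp_rot: [-0.014, 0.825, 0.564, -0.006]
wrist_force: [-0.2, -0.1, 0.0]
width: 0.0004
t 40.45 pos [0.4559 0.1477 0.1457] jaw -21.29 q [ 0.1309  0.2444 -0.3157  1.0333  0.02    2.0731] F [-0.1702 -0.0666  0.0283] w 0.0004
delta cm [-0.2488 -0.0452 -2.5727]
turn rad -0.00021590571627547197
tool z [-0.025   0.0168 -0.9995]
t: 40.85
ee_pos: [0.4535, 0.1489, 0.1312]
tcp_rot: [-0.013, 0.825, 0.564, -0.004]
wrist_force: [0.1, -0.0, 1.3]
width: -0.0004
t 40.85 pos [0.4535 0.1489 0.1312] jaw -21.28 q [ 0.1341  0.2505 -0.35    0.9903  0.0201  2.0762] F [ 0.1243 -0.014   1.3198] w -0.0004
delta cm [-0.007  -0.1708 -1.1185]
turn rad -0.00043097499691515143
tool z [-0.0226  0.0172 -0.9996]
```

```bash
cat > circ.py <<'E'
import sys
from st import *
n=int(sys.argv[1]); dphi=np.radians(float(sys.argv[2])); z=float(sys.argv[3]); R=.079
H=np.array([.527,.1185])
o=arm.get_obs(); p=o['ee_pos']; v=p[:2]-H; phi=np.arctan2(v[1],v[0])
print('t',round(o['t'],2),'phi',np.degrees(phi).round(1),'r mm',(np.hypot(*v)*1000).round(1),'z',p[2].round(4),'jaw',jaw(o).round(1),'turn to radial',np.radians((np.degrees(phi)-jaw(o)+90)%180-90).round(3),'F',o['wrist_force'],'q',o['q'])
from scipy.spatial.transform import Rotation as Ro
w,x,y,zz=o['tcp_rot']; print('tool z',Ro.from_quat([x,y,zz,w]).as_matrix()[:,2])
c=p[:2].copy()
for i in range(n):
    f=phi+(i+1)*dphi; t=H+R*np.array([np.cos(f),np.sin(f)]); d=(t-c)*100; c=t
    print([round(float(d[0]),1),round(float(d[1]),1),round((z-p[2])*100,1) if i==0 else 0],end=',')
print()
E
python3 -m crank '{"travel": [[0,-0.1,-1],[0,0,-0.5],[0,0,0],[0,0,0]], "turn": [0,0,0,0], "fingers": [1,1,1,1]}'
python3 circ.py 6 7 .116
```

```text
t: 41.25
ee_pos: [0.4536, 0.1478, 0.1149]
tcp_rot: [-0.013, 0.825, 0.564, -0.004]
wrist_force: [-0.6, 0.1, -0.5]
width: 0.0
t 41.25 phi 158.3 r mm 79.1 z 0.1149 jaw -21.3 turn to radial -0.008 F [-0.5967  0.1479 -0.4743] q [ 0.1317  0.2635 -0.3806  0.9467  0.02    2.0738]
tool z [-0.0225  0.0172 -0.9996]
[-0.3, -0.9, np.float64(0.1)],[-0.2, -0.9, 0],[-0.1, -1.0, 0],[0.0, -1.0, 0],[0.2, -1.0, 0],[0.3, -0.9, 0],
```

```bash

python3 -m crank '{"travel": [[-0.3,-0.9,0.1],[-0.2,-0.9,0],[-0.1,-1.0,0],[0,-1,0],[0.2,-1,0],[0.3,-0.9,0]], "turn": [0.12,0.12,0.12,0.12,0.12,0.12], "fingers": [1,1,1,1,1,1]}'
python3 circ.py 6 7 .116
python3 - <<'E'
from h import *
p,d=camera('scene'); save('s17.png',p[150:290,260:420],4)
E
```

```text
t: 41.85
ee_pos: [0.4521, 0.0904, 0.1164]
tcp_rot: [-0.012, 0.562, 0.827, -0.008]
wrist_force: [-0.9, 1.1, -1.2]
width: -0.0003
t 41.85 phi -159.4 r mm 80.0 z 0.1164 jaw 21.6 turn to radial -0.018 F [-0.9266  1.143  -1.2308] q [ 0.0204  0.2446 -0.4035  0.9517 -0.0001  1.2148]
tool z [-0.0291 -0.0007 -0.9996]
[0.5, -0.8, np.float64(-0.0)],[0.5, -0.8, 0],[0.6, -0.8, 0],[0.7, -0.7, 0],[0.8, -0.6, 0],[0.8, -0.5, 0],
```

View pics/s17.png

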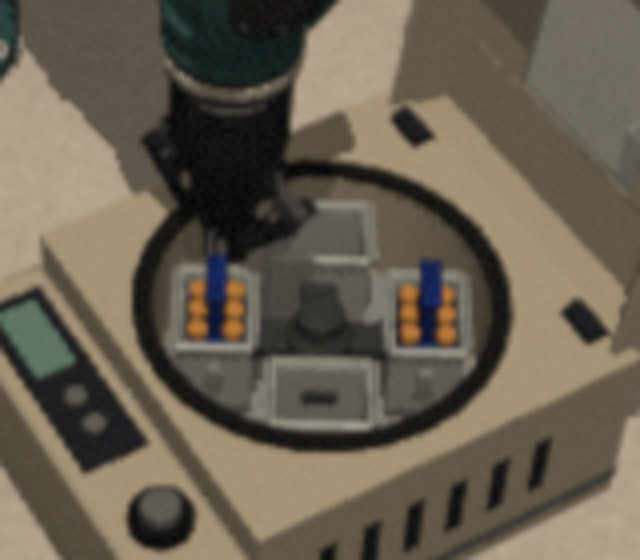

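The rotor follows: the carriers have turned about 30° and the forces are around 1 N. Continuing.

```bash

python3 -m crank '{"travel": [[0.5,-0.8,0],[0.5,-0.8,0],[0.6,-0.8,0],[0.7,-0.7,0],[0.8,-0.6,0],[0.8,-0.5,0]], "turn": [0.11,0.12,0.12,0.12,0.12,0.12], "fingers": [1,1,1,1,1,1]}'
python3 circ.py 8 7 .116
```

```text
t: 42.5
ee_pos: [0.4911, 0.0477, 0.1168]
tcp_rot: [-0.009, 0.231, 0.973, -0.012]
wrist_force: [-1.1, 0.7, -0.3]
width: -0.0002
t 42.5 phi -116.9 r mm 79.4 z 0.1168 jaw 63.3 turn to radial -0.002 F [-1.0884  0.6877 -0.322 ] q [-0.0567  0.2921 -0.3326  0.9681 -0.0202  0.4103]
tool z [-0.0231 -0.019  -0.9996]
[0.9, -0.3, np.float64(-0.1)],[0.9, -0.3, 0],[1.0, -0.2, 0],[1.0, -0.0, 0],[1.0, 0.1, 0],[0.9, 0.2, 0],[0.9, 0.3, 0],[0.9, 0.4, 0],
```

```bash

python3 -m crank '{"travel": [[0.9,-0.3,-0.1],[0.9,-0.3,0],[1,-0.2,0],[1,0,0],[1,0.1,0],[0.9,0.2,0],[0.9,0.3,0],[0.9,0.4,0]], "turn": [0.12,0.12,0.12,0.12,0.12,0.12,0.12,0.12], "fingers": [1,1,1,1,1,1,1,1]}'
python3 circ.py 8 7 .116
```

```text
t: 43.3
ee_pos: [0.5677, 0.0499, 0.116]
tcp_rot: [-0.003, -0.252, 0.968, -0.016]
wrist_force: [-0.1, -1.0, 1.0]
width: 0.0004
t 43.3 phi -59.3 r mm 79.7 z 0.116 jaw -60.8 turn to radial 0.027 F [-0.0651 -0.9659  1.0233] q [-0.0391  0.397  -0.1685  1.0026 -0.0318 -0.5484]
tool z [ 0.0015 -0.0319 -0.9995]
[0.8, 0.6, np.float64(0.0)],[0.7, 0.6, 0],[0.6, 0.7, 0],[0.6, 0.8, 0],[0.4, 0.9, 0],[0.3, 0.9, 0],[0.2, 0.9, 0],[0.1, 1.0, 0],
```

```bash

python3 -m crank '{"travel": [[0.8,0.6,0],[0.7,0.6,0],[0.6,0.7,0],[0.6,0.8,0],[0.4,0.9,0],[0.3,0.9,0],[0.2,0.9,0],[0.1,1,0]], "turn": [0.13,0.12,0.12,0.12,0.12,0.12,0.12,0.12], "fingers": [1,1,1,1,1,1,1,1]}'
python3 circ.py 5 7 .116
python3 - <<'E'
from h import *
p,d=camera('scene'); save('s18.png',p[150:290,260:420],4)
E
```

```text
t: 44.1
ee_pos: [0.6074, 0.1167, 0.116]
tcp_rot: [0.005, -0.68, 0.733, -0.017]
wrist_force: [0.7, -1.0, 0.0]
width: 0.0003
t 44.1 phi -1.3 r mm 80.4 z 0.116 jaw -4.3 turn to radial 0.052 F [ 0.6622 -0.995   0.0029] q [ 0.0674  0.4566 -0.067   1.0191 -0.0199 -1.4284]
tool z [ 0.0294 -0.0179 -0.9994]
[-0.2, 1.0, np.float64(-0.0)],[-0.2, 1.0, 0],[-0.3, 0.9, 0],[-0.4, 0.9, 0],[-0.5, 0.8, 0],
```

View pics/s18.png

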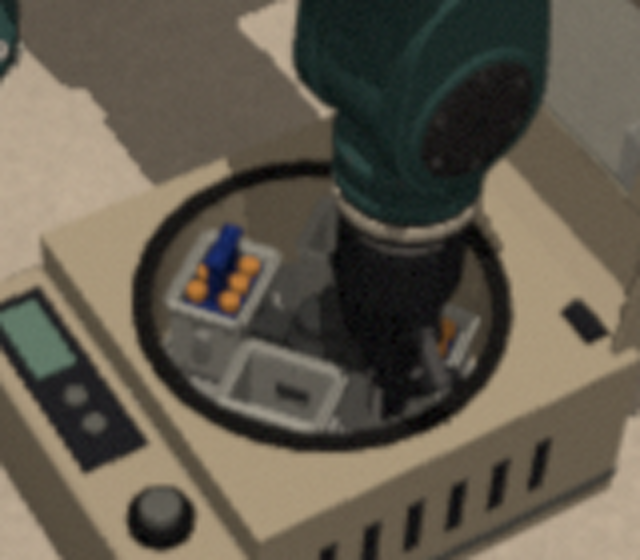

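```bash

python3 -m crank '{"travel": [[-0.2,1,0],[-0.2,0.9,0],[-0.3,0.9,0],[-0.2,0.4,0],[0,0,0]], "turn": [0.12,0.12,0.12,0.1,0], "fingers": [1,1,1,1,1]}'
python3 circ.py 2 -5 .116
python3 - <<'E'
from h import *
p,d=camera('scene'); save('s19.png',p[150:290,260:420],4)
E
```

```text
t: 44.65
ee_pos: [0.5982, 0.1513, 0.1162]
tcp_rot: [-0.009, 0.83, -0.557, 0.015]
wrist_force: [-0.3, 0.2, -0.4]
width: -0.0
t 44.65 phi 24.7 r mm 78.4 z 0.1162 jaw 22.3 turn to radial 0.043 F [-0.2884  0.1711 -0.3672] q [ 0.1188  0.4491 -0.0795  1.0078 -0.0068 -1.8402]
tool z [ 0.035  -0.0026 -0.9994]
[0.3, -0.6, np.float64(-0.0)],[0.2, -0.7, 0],
```

View pics/s19.png

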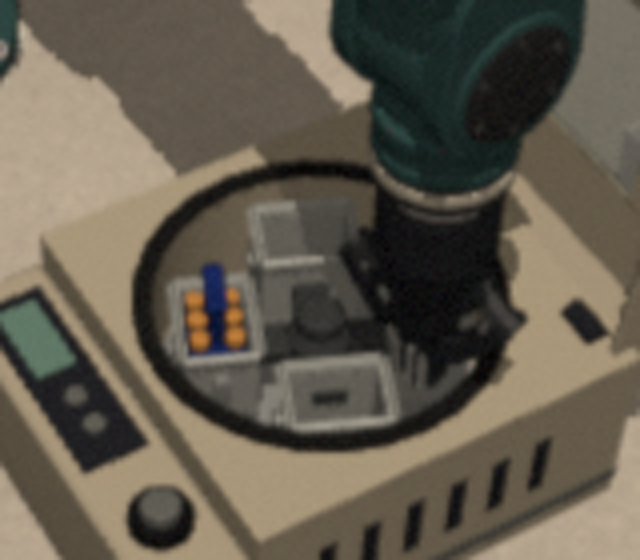

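Rotor has turned about 216°. Lifting out, unwinding the wrist and re-entering the gap near −165° for a second stroke.

```bash

python3 -m crank '{"travel": [[0.2,-0.4,0],[0,0,2],[0,0,3],[0,0,3],[-1,-0.4,2],[-1,-0.4,0],[-1,-0.4,0],[-1,-0.4,0],[-1,-0.4,0],[-1,-0.4,0],[-1,-0.4,0],[-1,-0.4,0],[-1,-0.4,0],[-1,-0.4,0],[-1,-0.4,0],[-1,-0.4,0],[-1,0,0],[0,0,0]], "turn": [0,0,0,0,-0.14,-0.14,-0.14,-0.14,-0.14,-0.14,-0.14,-0.14,-0.14,-0.14,-0.14,-0.14,-0.14,-0.14], "fingers": [1,1,1,1,1,1,1,1,1,1,1,1,1,1,1,1,1,1]}'
python3 st.py .4507 .098 .2 15
```

```text
t: 46.5
ee_pos: [0.4687, 0.0871, 0.2209]
tcp_rot: [-0.007, 0.079, 0.997, -0.017]
wrist_force: [-0.5, -0.4, -0.0]
width: 0.0003
t 46.5 pos [0.4687 0.0871 0.2209] jaw 80.95 q [ 0.0319  0.1998 -0.1638  1.2254 -0.0319  0.1905] F [-0.5412 -0.3584 -0.002 ] w 0.0003
delta cm [-1.8008  1.091  -2.0857]
turn rad -1.1509720426882515
tool z [-0.0171 -0.0325 -0.9993]
```

```bash

python3 -m crank '{"travel": [[-0.9,0.5,0],[-0.8,0.5,0],[0,0,0],[0,0,0],[0,0,0],[0,0,0],[0,0,0],[0,0,0],[0,0,0]], "turn": [-0.14,-0.14,-0.14,-0.14,-0.14,-0.14,-0.14,-0.1,0], "fingers": [1,1,1,1,1,1,1,1,1]}'
python3 st.py .4507 .098 .2 15
python3 - <<'E'
from h import *
np.set_printoptions(precision=4,suppress=True)
o=arm.get_obs(); p,d=camera('wrist'); save('w20.png',p)
W=cloud('wrist',d,o); P=W.reshape(-1,3); C=p.reshape(-1,3)
k=(np.hypot(P[:,0]-.527,P[:,1]-.1185)<.1)
q=box(P[k],C[k],.527,.1185,.1,.147,.175)
for s in (q[q[:,0]<.527],q[q[:,0]>.527]):
    if len(s)>10: c=rect(s); print(len(s),c, np.degrees(np.arctan2(c[0][1]-.1185,c[0][0]-.527)),s[:,2].max())
E
```

```text
t: 47.4
ee_pos: [0.4528, 0.0929, 0.2218]
tcp_rot: [-0.014, 0.615, 0.788, -0.011]
wrist_force: [-0.2, -0.9, 0.2]
width: 0.0003
t 47.4 pos [0.4528 0.0929 0.2218] jaw 14.12 q [ 0.0254  0.1848 -0.1808  1.2411  0.0008  1.3498] F [-0.2195 -0.9165  0.1955] w 0.0003
delta cm [-0.2087  0.5055 -2.1824]
turn rad 0.01531019671298334
tool z [-0.036  -0.0001 -0.9994]
706 (array([0.4948, 0.0578]), 27.49662971496582, 13.565706253051758, -23.11949920654297) -117.94215161581467 0.1635669980631515
1937 (array([0.5514, 0.1805]), 37.998870849609375, 14.207670211791992, -23.403343200683594) 68.47229811415617 0.16397243883361245
```

View pics/w20.png

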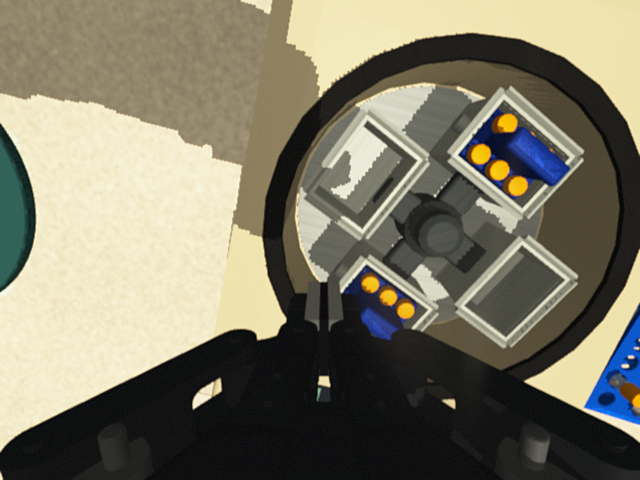

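Rotor measured at 66.6° from 203.8° originally (A went −156° → 66.6°: +223°). Gap at −158°; entering there.

```bash

python3 -m crank '{"travel": [[0.1,-0.3,-2],[0,0,-3],[0,0,-2],[0,0,0],[0,0,0]], "turn": [0.13,0,0,0,0], "fingers": [1,1,1,1,1]}'
python3 st.py .4535 .0894 .116 21.6
```

```text
t: 47.95
ee_pos: [0.4548, 0.0888, 0.1511]
tcp_rot: [-0.012, 0.556, 0.831, -0.012]
wrist_force: [1.0, 0.0, 0.4]
width: 0.0001
t 47.95 pos [0.4548 0.0888 0.1511] jaw 22.46 q [ 0.0199  0.2241 -0.3286  1.0511 -0.005   1.1989] F [0.9699 0.039  0.3759] w 0.0001
delta cm [-0.1315  0.056  -3.5056]
turn rad -0.01504896648227777
tool z [-0.0329 -0.0057 -0.9994]
```

```bash

python3 -m crank '{"travel": [[-0.2,0.05,-1.5],[0,0,-1.2],[0,0,-0.3],[0,0,0],[0,0,0]], "turn": [-0.01,0,0,0,0], "fingers": [1,1,1,1,1]}'
python3 circ.py 7 7 .116
```

```text
t: 48.45
ee_pos: [0.4557, 0.0892, 0.1254]
tcp_rot: [-0.009, 0.559, 0.829, -0.01]
wrist_force: [0.3, -0.1, -0.1]
width: -0.0002
t 48.45 phi -157.6 r mm 77.1 z 0.1254 jaw 22.0 turn to radial 0.007 F [ 0.3454 -0.0847 -0.0767] q [ 0.0205  0.2409 -0.3813  0.9751 -0.0049  1.2079]
tool z [-0.0264 -0.0055 -0.9996]
[0.2, -0.9, np.float64(-0.9)],[0.5, -0.8, 0],[0.6, -0.7, 0],[0.7, -0.7, 0],[0.8, -0.6, 0],[0.8, -0.5, 0],[0.9, -0.4, 0],
```

```bash

python3 -m crank '{"travel": [[-0.2,-0.1,-0.9],[0.4,-0.8,0],[0.5,-0.8,0],[0.6,-0.7,0],[0.7,-0.7,0],[0.8,-0.6,0],[0.8,-0.5,0]], "turn": [0,0.12,0.12,0.12,0.12,0.12,0.12], "fingers": [1,1,1,1,1,1,1]}'
python3 circ.py 8 7 .116
```

```text
t: 49.15
ee_pos: [0.491, 0.0464, 0.1157]
tcp_rot: [-0.006, 0.218, 0.976, -0.012]
wrist_force: [-0.4, 0.8, 0.8]
width: 0.0003
t 49.15 phi -116.5 r mm 80.6 z 0.1157 jaw 64.8 turn to radial -0.024 F [-0.3985  0.7938  0.7608] q [-0.0589  0.2884 -0.3411  0.9569 -0.021   0.3806]
tool z [-0.0168 -0.02   -0.9997]
[1.0, -0.2, np.float64(0.0)],[0.9, -0.3, 0],[1.0, -0.2, 0],[1.0, -0.0, 0],[1.0, 0.1, 0],[0.9, 0.2, 0],[0.9, 0.3, 0],[0.9, 0.4, 0],
```

```bash

python3 -m crank '{"travel": [[1,-0.2,0],[0.9,-0.3,0],[1,-0.2,0],[1,0,0],[1,0.1,0],[0.9,0.2,0],[0.9,0.3,0],[0.9,0.4,0]], "turn": [0.1,0.12,0.12,0.12,0.12,0.12,0.12,0.12], "fingers": [1,1,1,1,1,1,1,1]}'
python3 circ.py 8 7 .116
```

```text
t: 49.95
ee_pos: [0.5673, 0.0471, 0.1136]
tcp_rot: [-0.001, -0.267, 0.964, -0.014]
wrist_force: [-0.1, -0.6, 0.6]
width: 0.0001
t 49.95 phi -60.5 r mm 82.0 z 0.1136 jaw -59.1 turn to radial -0.026 F [-0.1333 -0.6331  0.6429] q [-0.0459  0.3952 -0.1782  0.9911 -0.0283 -0.5858]
tool z [ 0.0049 -0.0286 -0.9996]
[0.7, 0.8, np.float64(0.2)],[0.7, 0.6, 0],[0.7, 0.7, 0],[0.6, 0.8, 0],[0.5, 0.8, 0],[0.4, 0.9, 0],[0.3, 0.9, 0],[0.1, 1.0, 0],
```

```bash

python3 -m crank '{"travel": [[0.7,0.8,0.2],[0.7,0.6,0],[0.7,0.7,0],[0.6,0.8,0],[0.5,0.8,0],[0.4,0.9,0],[0.3,0.9,0],[0.1,1,0]], "turn": [0.1,0.12,0.12,0.12,0.12,0.12,0.12,0.12], "fingers": [1,1,1,1,1,1,1,1]}'
python3 circ.py 5 7 .116
```

```text
t: 50.75
ee_pos: [0.609, 0.1119, 0.1133]
tcp_rot: [0.005, -0.688, 0.725, -0.015]
wrist_force: [0.9, -0.5, 0.7]
width: -0.0003
t 50.75 phi -4.6 r mm 82.3 z 0.1133 jaw -3.0 turn to radial -0.029 F [ 0.8665 -0.4667  0.6648] q [ 0.0581  0.4605 -0.0679  1.016  -0.0171 -1.4609]
tool z [ 0.0274 -0.0155 -0.9995]
[-0.3, 1.0, np.float64(0.3)],[-0.1, 1.0, 0],[-0.2, 0.9, 0],[-0.3, 0.9, 0],[-0.4, 0.9, 0],
```

```bash

python3 -m crank '{"travel": [[-0.3,1,0.2],[-0.1,1,0],[-0.2,0.9,0],[-0.3,0.7,0],[-0.2,0.3,0],[0,0,0]], "turn": [0.1,0.12,0.12,0.1,0,0], "fingers": [1,1,1,1,1,1]}'
python3 st.py
python3 -m crank '{"travel": [[0.2,-0.4,0],[0,0,2],[0,0,3],[0,0,3],[-1,-1,2],[-2,-2,0],[-2,-3,0],[-1,-2,0],[0,0,0],[0,0,0]], "turn": [0,0,0,0,-0.1,-0.14,-0.14,-0.14,-0.14,-0.1], "fingers": [1,1,1,1,1,1,1,1,1,1]}'
python3 - <<'E'
from h import *
np.set_printoptions(precision=4,suppress=True)
p,d=camera('scene'); save('s21.png',p[130:370,130:450],2.4)
P,C=both()
q=box(P,C,.527,.1185,.1,.147,.175)
for s in (q[q[:,0]<.527],q[q[:,0]>.527]):
    if len(s)>10: c=rect(s); print(len(s),c, np.degrees(np.arctan2(c[0][1]-.1185,c[0][0]-.527)),s[:,2].max())
E
python3 st.py
```

```text
t: 51.35
ee_pos: [0.5988, 0.1523, 0.1144]
tcp_rot: [-0.008, 0.835, -0.549, 0.015]
wrist_force: [0.1, -0.7, -0.0]
width: -0.0004
t 51.35 pos [0.5988 0.1523 0.1144] jaw 23.36 q [ 0.1202  0.4522 -0.0794  1.0054 -0.0064 -1.8581] F [ 0.1289 -0.6547 -0.0145] w -0.0004
tool z [ 0.0342 -0.0023 -0.9994]
t: 52.35
ee_pos: [0.5389, 0.0594, 0.2171]
tcp_rot: [0.002, -0.55, 0.835, -0.016]
wrist_force: [1.1, 0.4, -0.9]
width: -0.0001
88 (array([0.5013, 0.0551]), 35.26506423950195, 13.624380111694336, -17.76886749267578) -112.07350143404676 0.1684471884832961
134 (array([0.5578, 0.1784]), 36.26252746582031, 16.150489807128906, -21.493553161621094) 62.79477861039811 0.17112759306504377
t 52.5 pos [0.5392 0.0601 0.2169] jaw -22.64 q [-0.0263  0.2838 -0.0586  1.2065 -0.0242 -1.2019] F [ 0.2759  0.494  -0.1755] w 0.0
tool z [ 0.0213 -0.0248 -0.9995]
```

View pics/s21.png

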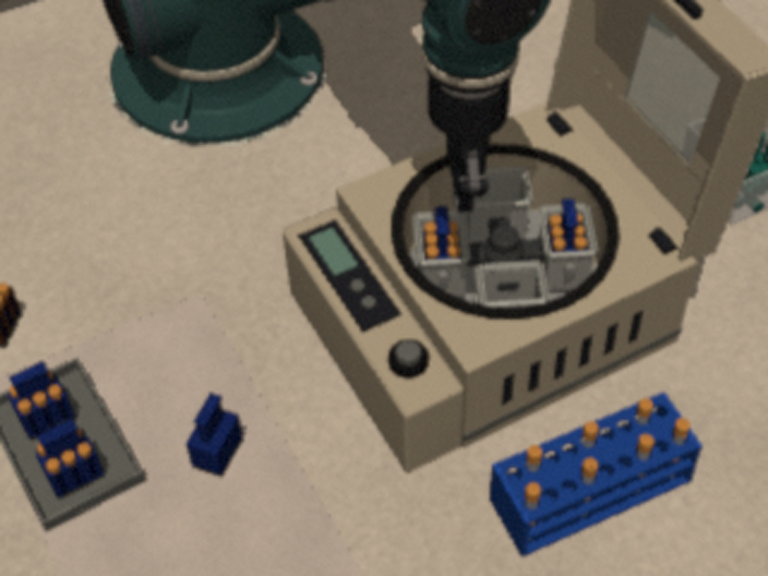

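The rotor has made about 403° in one direction: the first stroke was measured at +223°, the second pushed about 180°. The rotor stands at about 67° again and both carriers are seated. Before the lid I'll check the tray, rotor and bystanders, then go over and behind it.

```bash

python3 -m crank '{"travel": [[0,0,3],[0,0,4],[0,0,4],[0,0,4],[-1,0,3],[-1,0,1],[0,0,0],[0,0,0]], "turn": [0.1,0.1,0.1,0.1,0,0,0,0], "fingers": [1,1,1,1,1,1,1,1]}'
python3 st.py .5 .43 .43 0
python3 - <<'E'
from h import *
p,d=camera('side'); save('d22.png',p[120:480,180:560],1.6)
W=cloud('side',d)
for r in regions_of('side','lid')[:1]:
    w=W[r['pixels']]; w=w[~np.isnan(w[:,0])]; t=w[(w[:,2]>.34)&(w[:,2]<.36)]
    print(np.percentile(w,[1,50,99],axis=0)); 
    for x in (.42,.46,.5,.54,.6):
        s=t[abs(t[:,0]-x)<.015]; 
        if len(s): print(x,s[:,1].min(),s[:,1].max(),len(s))
E
```

```text
t: 53.3
ee_pos: [0.5172, 0.0598, 0.4107]
tcp_rot: [-0.003, 0.722, -0.692, 0.015]
wrist_force: [0.0, -0.5, -0.5]
width: 0.0001
t 53.3 pos [0.5172 0.0598 0.4107] jaw 2.42 q [-0.033   0.258   0.4306  1.7173 -0.0151 -1.6461] F [ 0.0244 -0.5338 -0.4844] w 0.0001
delta cm [-1.7229 37.0166  1.93  ]
turn rad -0.042281262214814014
tool z [ 0.0257 -0.016  -0.9995]
[[0.39866993 0.26836113 0.1299932 ]
 [0.54298107 0.3136649  0.37432508]
 [0.65545828 0.33462053 0.39390792]]
0.42 0.3289151274773567 0.33201412882679765 30
0.46 0.32915580653167525 0.3315306427420434 32
0.5 0.32835881799023986 0.3322253269832668 33
0.54 0.3294329858341983 0.33240519716161493 31
0.6 0.3300798946511646 0.33332820694358606 33
```

View pics/d22.png

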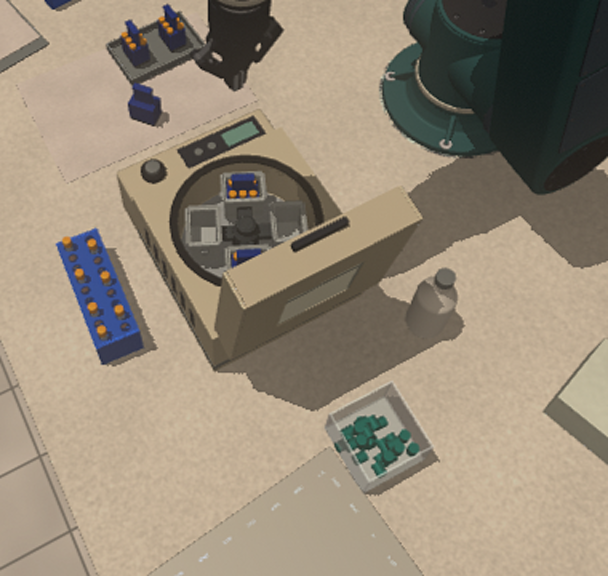

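```bash

python3 -m crank '{"travel": [[0,0,3],[0,1,1],[-0.2,3,0],[-0.2,3,0]], "turn": [-0.04,0,0,0], "fingers": [1,1,1,1]}'
python3 st.py .49 .42 .44 0
python3 -m crank '{"travel": [[0,3,0],[0,3,0],[0,3,0.3],[0,3,0.3],[0,3,0.3],[0,3,0.3]], "turn": [0,0,0,0,0,0], "fingers": [1,1,1,1,1,1]}'
python3 st.py .49 .42 .44 0
```

```text
t: 53.8
ee_pos: [0.513, 0.129, 0.4459]
tcp_rot: [-0.002, -0.706, 0.708, -0.011]
wrist_force: [0.1, 0.1, -0.4]
width: -0.0001
t 53.8 pos [0.513  0.129  0.4459] jaw -0.22 q [ 0.1025  0.3161  0.6179  1.8613 -0.0188 -1.4644] F [ 0.1433  0.1475 -0.3554] w -0.0001
delta cm [-2.2955 29.0985 -0.5853]
turn rad 0.0038764060771276014
tool z [ 0.0131 -0.0175 -0.9998]
t: 54.4
ee_pos: [0.5128, 0.3165, 0.451]
tcp_rot: [-0.006, -0.706, 0.708, -0.008]
wrist_force: [0.5, -0.2, -0.0]
width: 0.0005
t 54.4 pos [0.5128 0.3165 0.451 ] jaw -0.2 q [ 0.4274  0.5338  1.0133  2.0565 -0.0201 -1.1398] F [ 0.4882 -0.2317 -0.0092] w 0.0005
delta cm [-2.278  10.3527 -1.1041]
turn rad 0.00352749662750667
tool z [ 0.0027 -0.0209 -0.9998]
```

Joint 4 is at 2.06, near its 2.11 limit, so I'll bring x in while going on so the radius doesn't grow.

```bash

python3 -m crank '{"travel": [[-2,1,0],[-2.5,2,-0.3],[-2,2.5,-0.3],[-1,2,0],[0,0.5,0],[0,0,0]], "turn": [0,0,0,0,0,0], "fingers": [1,1,1,1,1,1]}'
python3 st.py .43 .40 .35 0
```

```text
t: 55.0
ee_pos: [0.438, 0.4048, 0.435]
tcp_rot: [0.012, 0.708, -0.707, 0.007]
wrist_force: [-0.2, 0.4, -0.2]
width: 0.0001
t 55.0 pos [0.438  0.4048 0.435 ] jaw 0.08 q [ 0.6178  0.5021  0.9012  1.9917 -0.0175 -0.9542] F [-0.1919  0.3815 -0.1672] w 0.0001
delta cm [-0.8044 -0.4777 -8.502 ]
turn rad -0.0013617415428017552
tool z [-0.0077 -0.027  -0.9996]
```

```bash

python3 -m crank '{"travel": [[0,0,-3],[0,0,-3],[0,0,-1],[0,0,0],[0,0,0]], "turn": [0,0,0,0,0], "fingers": [1,1,1,1,1]}'
python3 st.py .44 .40 .35 0
python3 - <<'E'
from h import *
p,d=camera('side'); save('d23.png',p[120:480,180:560],1.6)
E
```

```text
t: 55.5
ee_pos: [0.4416, 0.4017, 0.3607]
tcp_rot: [-0.013, -0.706, 0.708, -0.007]
wrist_force: [-0.2, 1.4, -0.3]
width: -0.0001
t 55.5 pos [0.4416 0.4017 0.3607] jaw -0.09 q [ 0.6107  0.4276  0.5531  1.7186 -0.0185 -0.9584] F [-0.2162  1.3822 -0.2597] w -0.0001
delta cm [-0.1565 -0.1736 -1.0689]
turn rad 0.00163729584267991
tool z [-0.0077 -0.0279 -0.9996]
```

View pics/d23.png

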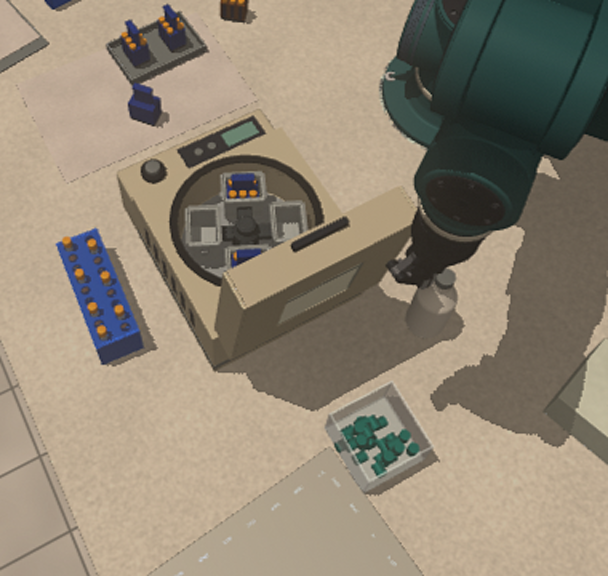

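Gripper behind the lid's near half at (410,270). Pushing in −y.

```bash

python3 -m crank '{"travel": [[0,-1.5,-0.5],[0,-1.5,-0.3],[0,-1.5,0],[0,-1.2,0],[0,-1.2,0],[0,-1.2,0],[0,-1.2,0],[0,-1.2,0]], "turn": [0,0,0,0,0,0,0,0], "fingers": [1,1,1,1,1,1,1,1]}'
python3 st.py .44 .22 .35 0
```

```text
t: 56.35
ee_pos: [0.4447, 0.2931, 0.3559]
tcp_rot: [-0.009, -0.707, 0.707, -0.008]
wrist_force: [0.2, 1.5, 1.5]
width: 0.0002
t 56.35 pos [0.4447 0.2931 0.3559] jaw -0.06 q [ 0.4409  0.2871  0.3213  1.6173 -0.0207 -1.1288] F [0.1511 1.479  1.4801] w 0.0002
delta cm [-0.4679 -7.307  -0.5901]
turn rad 0.0010394058688818733
tool z [-0.0022 -0.024  -0.9997]
```

```bash

python3 -m crank '{"travel": [[0,-1.2,0],[0,-1.2,0],[0,-1.2,0],[0,-1.2,0],[0,-1,0]], "turn": [0,0,0,0,0], "fingers": [1,1,1,1,1]}'
python3 st.py .44 .22 .35 0
python3 - <<'E'
from h import *
p,d=camera('side'); save('d24.png',p[120:480,180:560],1.6)
E
```

```text
t: 56.85
ee_pos: [0.4444, 0.2294, 0.3558]
tcp_rot: [-0.01, -0.707, 0.708, -0.008]
wrist_force: [-0.1, -0.0, 0.7]
width: -0.0001
t 56.85 pos [0.4444 0.2294 0.3558] jaw -0.08 q [ 0.3265  0.2248  0.234   1.5902 -0.0224 -1.2429] F [-0.0515 -0.0012  0.7154] w -0.0001
delta cm [-0.4379 -0.9431 -0.5835]
turn rad 0.0013630740281116644
tool z [-0.0026 -0.0245 -0.9997]
```

View pics/d24.png

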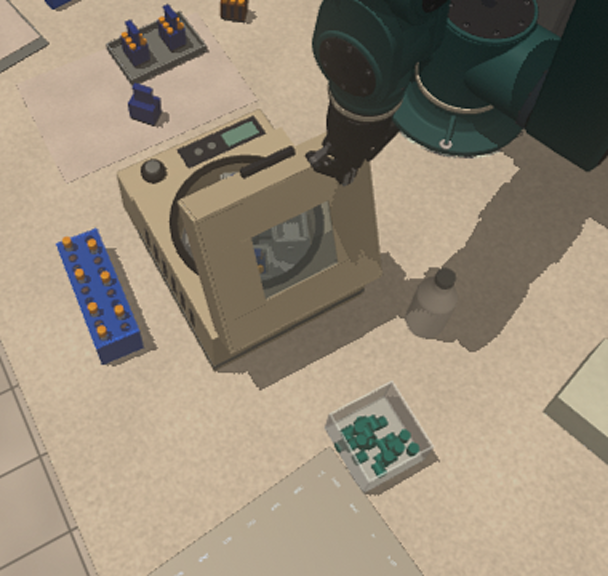

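The lid has tipped and the force is zero, so it's sinking by itself. A little more push, then wait.

```bash

python3 -m crank '{"travel": [[0,-1,0],[0,-0.5,0],[0,0,0],[0,0,0],[0,0,0],[0,0,0],[0,0,0],[0,0,0],[0,0,0],[0,0,0],[0,0,0],[0,0,0],[0,0,0],[0,0,0],[0,0,0],[0,0,0],[0,0,0]], "turn": [0,0,0,0,0,0,0,0,0,0,0,0,0,0,0,0,0], "fingers": [1,1,1,1,1,1,1,1,1,1,1,1,1,1,1,1,1]}'
python3 - <<'E'
from h import *
np.set_printoptions(precision=4,suppress=True)
p,d=camera('side'); save('d25.png',p[120:480,180:560],1.6); W=cloud('side',d)
for r in regions_of('side','lid')[:1]:
    w=W[r['pixels']]; w=w[~np.isnan(w[:,0])]; print('lid',np.percentile(w,[2,50,98],axis=0))
for c in ['side','scene']:
    if c=='scene': p,d=camera(c); W=cloud(c,d); save('s25.png',p)
    for r in landmark_of(c,'start_top')[:2]: a=np.round(r['pixel']).astype(int); print(c,r['conf'],r['pixel'],ray(c,*r['pixel'],.133),W[a[0],a[1]])
    for r in regions_of(c,'start')[:1]:
        w=W[r['pixels']]; w=w[~np.isnan(w[:,0])]; w=w[w[:,2]>.129]; print('start',r['bbox'],len(w),w.mean(0),rect(w))
E
```

```text
t: 58.6
ee_pos: [0.4445, 0.2127, 0.3557]
tcp_rot: [-0.01, -0.707, 0.707, -0.008]
wrist_force: [-0.1, 0.3, 0.1]
width: 0.0007
lid [[0.4017 0.0115 0.143 ]
 [0.5354 0.1528 0.1927]
 [0.6559 0.262  0.1979]]
side 0.63 [221.7, 275.8] [ 0.6073 -0.0546  0.133 ] [ 0.6079 -0.0514  0.1363]
start [270.0, 219.1, 282.9, 227.4] 64 [ 0.6127 -0.0461  0.1377] (array([ 0.6127, -0.0458]), 25.84103012084961, 23.30731773376465, -74.93311882019043)
scene 0.67 [276.7, 298.4] [ 0.6127 -0.0484  0.133 ] [ 0.6147 -0.0505  0.1356]
start [148.7, 306.8, 174.8, 335.5] 0 [nan nan nan] (array([0., 0.]), 0.0, 0.0, 0.0)<stdin>:10: RuntimeWarning: Mean of empty slice.
  ret = um.true_divide(
```

View pics/d25.png

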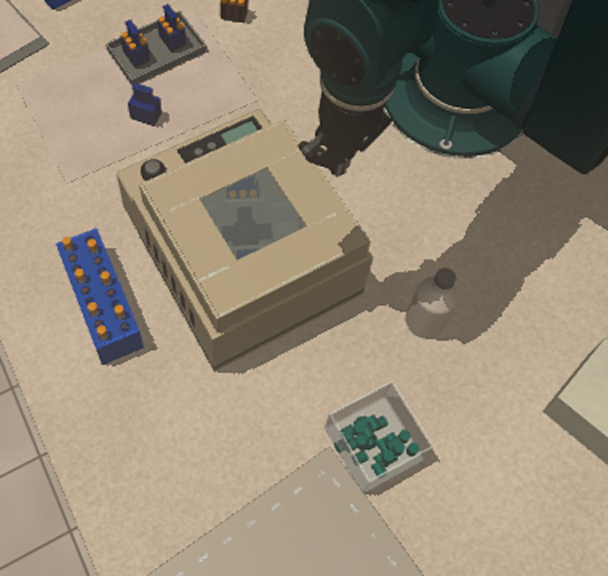

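The lid is shut (top face at 193 mm, as it should be). The button is at (0.614, −0.048); moving above it.

```bash

python3 -m crank '{"travel": [[1,-2,0],[2,-3,0],[2,-3,-1],[2,-3,-1],[2,-3,-2],[2,-3,-2],[2,-3,-2],[2,-2,-1],[1,-1,0],[0,0,0],[0,0,0]], "turn": [0,0,0,0,0,0,0,0,0,0,0], "fingers": [1,1,1,1,1,1,1,1,1,1,1]}'
python3 st.py .614 -.048 .2 0
python3 - <<'E'
from h import *
np.set_printoptions(precision=4,suppress=True)
o=arm.get_obs(); p,d=camera('wrist'); save('w26.png',p); W=cloud('wrist',d,o)
k=(np.hypot(W[...,0]-.614,W[...,1]+.048)<.03)&(W[...,2]>.128)&(W[...,2]<.142)
q=W[k]; print(len(q)); 
if len(q)>10: print(q.mean(0),rect(q))
for r in landmark_of('wrist','start_top')[:2]: print(r,ray('wrist',*r['pixel'],.133,o))
E
```

```text
t: 60.05
ee_pos: [0.6088, -0.0262, 0.2629]
tcp_rot: [0.009, 0.708, -0.707, 0.008]
wrist_force: [0.1, 0.2, -0.0]
width: 0.0
t 60.05 pos [ 0.6088 -0.0262  0.2629] jaw 0.07 q [-0.1658  0.4075  0.2556  1.416  -0.0231 -1.7379] F [ 0.1441  0.1591 -0.0402] w 0.0
delta cm [ 0.5196 -2.1777 -6.293 ]
turn rad -0.0012471011854238894
tool z [-0.001  -0.0233 -0.9997]
824
[ 0.6133 -0.0467  0.1355] (array([ 0.6136, -0.0462]), 25.045860290527344, 24.637107849121094, 89.93872833251953)
{'pixel': [209.8, 318.9], 'conf': 0.63} [ 0.6125 -0.0466  0.133 ]
```

View pics/w26.png

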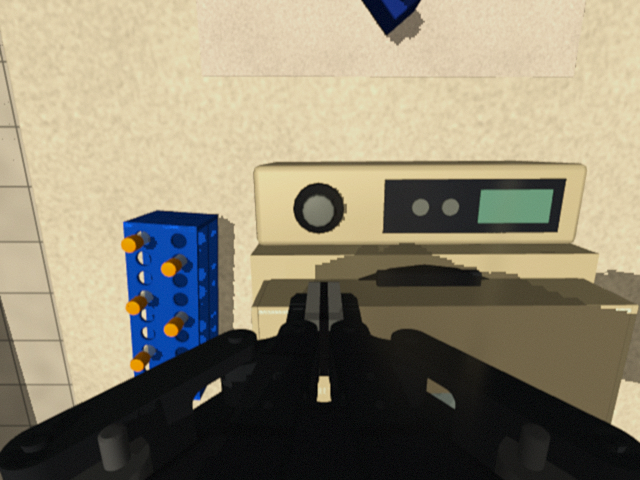

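```bash

python3 -m crank '{"travel": [[0.5,-1.8,0],[0,-0.2,-2],[0,0,-3],[0,0,-2],[0,0,0],[0,0,0]], "turn": [0,0,0,0,0,0], "fingers": [1,1,1,1,1,1]}'
python3 st.py .6135 -.0465 .14 0
python3 -m crank '{"travel": [[0,0,0],[0,0,-1.5],[0,0,-1],[0,0,0],[0,0,0]], "turn": [0,0,0,0,0], "fingers": [1,1,1,1,1]}'
python3 st.py .6135 -.0465 .14 0
```

```text
t: 60.75
ee_pos: [0.6141, -0.0464, 0.1964]
tcp_rot: [0.006, 0.709, -0.705, 0.011]
wrist_force: [-0.1, 0.6, 0.2]
width: -0.0003
t 60.75 pos [ 0.6141 -0.0464  0.1964] jaw 0.38 q [-0.1967  0.4243  0.1035  1.238  -0.0234 -1.7742] F [-0.0536  0.5986  0.1513] w -0.0003
delta cm [-0.0573 -0.0097 -5.6374]
turn rad -0.0065796994248114755
tool z [ 0.0072 -0.0253 -0.9997]
t: 61.25
ee_pos: [0.6162, -0.0469, 0.176]
tcp_rot: [0.005, 0.71, -0.705, 0.014]
wrist_force: [-0.5, -0.8, -0.1]
width: -0.0001
t 61.25 pos [ 0.6162 -0.0469  0.176 ] jaw 0.42 q [-0.1968  0.4303  0.0576  1.179  -0.0236 -1.7749] F [-0.5029 -0.7934 -0.127 ] w -0.0001
delta cm [-0.2683  0.0423 -3.6024]
turn rad -0.0072611481697262585
tool z [ 0.0141 -0.0268 -0.9995]
```

```bash

python3 -m crank '{"travel": [[-0.3,0,0],[0,0,-1.5],[0,0,-1],[0,0,-0.3],[0,0,0]], "turn": [0,0,0,0,0], "fingers": [1,1,1,1,1]}'
python3 st.py .6135 -.0465 .135 0
```

```text
t: 61.75
ee_pos: [0.6136, -0.0471, 0.1497]
tcp_rot: [0.004, 0.71, -0.704, 0.016]
wrist_force: [0.0, 0.8, -0.7]
width: -0.0
t 61.75 pos [ 0.6136 -0.0471  0.1497] jaw 0.43 q [-0.1979  0.436  -0.0063  1.1062 -0.0236 -1.7762] F [ 0.0047  0.8071 -0.7196] w -0.0
delta cm [-0.0095  0.0577 -1.4658]
turn rad -0.00745326619317042
tool z [ 0.0172 -0.0275 -0.9995]
```

```bash

python3 -m crank '{"travel": [[0,0,-1],[0,0,-0.5],[0,0,0]], "turn": [0,0,0], "fingers": [1,1,1]}'
python3 st.py .6135 -.0465 .127 0
```

```text
t: 62.05
ee_pos: [0.614, -0.0472, 0.1344]
tcp_rot: [0.003, 0.71, -0.704, 0.016]
wrist_force: [-0.1, -0.1, 2.7]
width: 0.0
t 62.05 pos [ 0.614  -0.0472  0.1344] jaw 0.43 q [-0.1979  0.4442 -0.0354  1.0675 -0.0236 -1.7762] F [-0.123  -0.1309  2.7233] w 0.0
delta cm [-0.0534  0.0653 -0.7444]
turn rad -0.007476188527614066
tool z [ 0.0185 -0.0278 -0.9994]
```

```bash

python3 -m crank '{"travel": [[0,0,-0.4],[0,0,-0.3]], "turn": [0,0], "fingers": [1,1]}'
python3 st.py
python3 -m crank '{"travel": [[0,0,-0.3],[0,0,0]], "turn": [0,0], "fingers": [1,1]}'
python3 st.py
```

```text
t: 62.25
ee_pos: [0.6146, -0.0472, 0.1302]
tcp_rot: [0.002, 0.71, -0.704, 0.018]
wrist_force: [-18.3, 4.1, 57.3]
width: 0.0001
t 62.25 pos [ 0.6146 -0.0472  0.1302] jaw 0.43 q [-0.1978  0.4454 -0.0457  1.0527 -0.0237 -1.7762] F [-18.3399   4.1206  57.3088] w 0.0001
tool z [ 0.0218 -0.0286 -0.9994]
t: 62.45
ee_pos: [0.6145, -0.0472, 0.1319]
tcp_rot: [0.001, 0.71, -0.704, 0.02]
wrist_force: [-2.1, 0.3, 4.7]
width: 0.0001
t 62.45 pos [ 0.6145 -0.0472  0.1319] jaw 0.46 q [-0.1975  0.4412 -0.0482  1.0499 -0.0242 -1.7762] F [-2.1322  0.3348  4.7275] w 0.0001
tool z [ 0.0262 -0.0299 -0.9992]
```

The force peaked at 57 N, which means a hard stop (the button spring gives about 5 N). I'll see whether the button went fully down or something else stopped the finger.

```bash

python3 - <<'E'
from h import *
p,d=camera('wrist'); save('w27.png',p)
p,d=camera('scene'); save('s27.png',p[200:330,220:400],4)
p,d=camera('side'); save('d27.png',p[170:270,230:390],4)
E
```

```text
(no output)
```

View pics/w27.png

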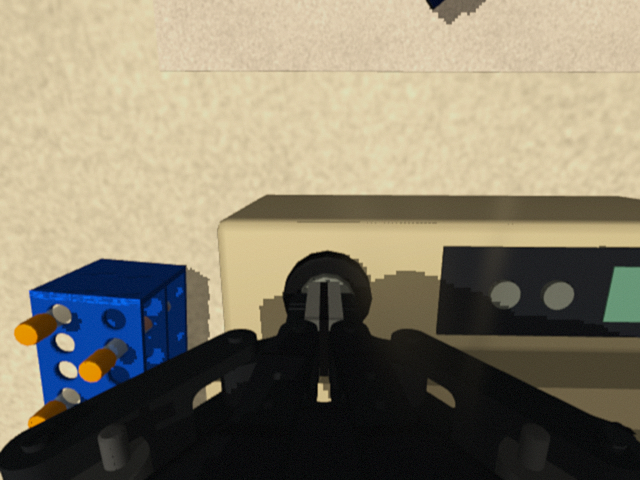

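View pics/s27.png

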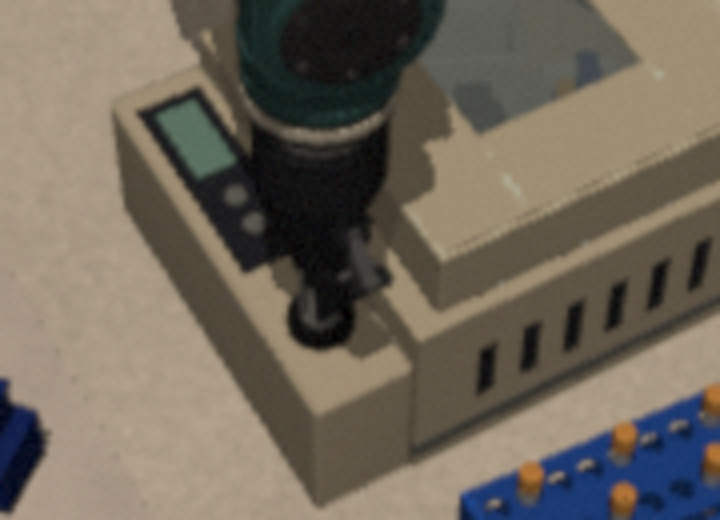

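View pics/d27.png

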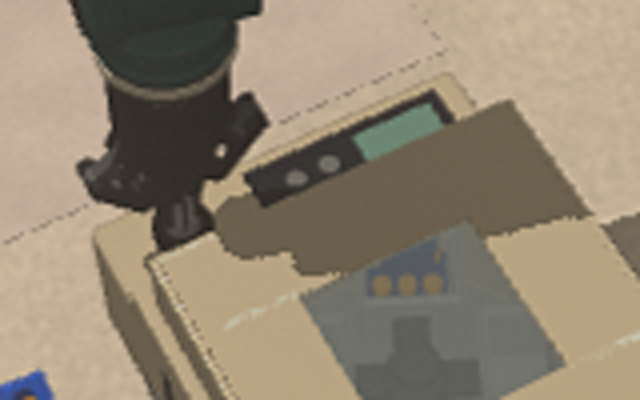

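```bash

python3 -m crank '{"travel": [[0,0,1],[0,0,3],[0,2,3],[0,2,0],[0,0,0]], "turn": [0,0,0,0,0], "fingers": [1,1,1,1,1]}'
python3 - <<'E'
from h import *
np.set_printoptions(precision=4,suppress=True)
o=arm.get_obs(); p,d=camera('wrist'); save('w28.png',p[120:400,160:480],2); W=cloud('wrist',d,o)
r=np.hypot(W[...,0]-.6135,W[...,1]+.0465)
for a,b in [(0,.004),(.004,.008),(.008,.011),(.011,.013),(.013,.015),(.015,.017),(.017,.019),(.019,.021),(.021,.03)]:
    z=W[...,2][(r>=a)&(r<b)]; print(a,b,len(z),np.nanpercentile(z,[5,25,50,75,95]), p[(r>=a)&(r<b)].mean(0))
E
```

```text
t: 63.1
ee_pos: [0.6146, -0.0066, 0.2052]
tcp_rot: [0.001, 0.709, -0.705, 0.02]
wrist_force: [-0.2, -0.4, -0.0]
width: 0.0
0 0.004 137 [0.135  0.1355 0.1359 0.1365 0.1371] [140.8978 140.5766 122.438 ]
0.004 0.008 402 [0.1349 0.1356 0.136  0.1364 0.137 ] [140.6144 140.2413 122.0547]
0.008 0.011 477 [0.1348 0.1354 0.1359 0.1363 0.1371] [138.6646 138.2516 120.2935]
0.011 0.013 375 [0.1255 0.1334 0.1348 0.1354 0.1363] [93.8587 93.4187 80.5333]
0.013 0.015 340 [0.125  0.1256 0.126  0.1265 0.1274] [40.1618 38.6647 33.9118]
0.015 0.017 494 [0.1249 0.1255 0.1259 0.1264 0.127 ] [39.3279 37.7955 33.4696]
0.017 0.019 547 [0.1248 0.1255 0.1259 0.1264 0.127 ] [38.4442 37.0896 33.1335]
0.019 0.021 539 [0.1137 0.1246 0.1253 0.1258 0.1265] [80.6308 73.4212 55.9017]
0.021 0.03 21211 [0.1137 0.2717 0.2882 0.3005 0.3055] [45.4642 44.1493 37.2412]
```

View pics/w28.png

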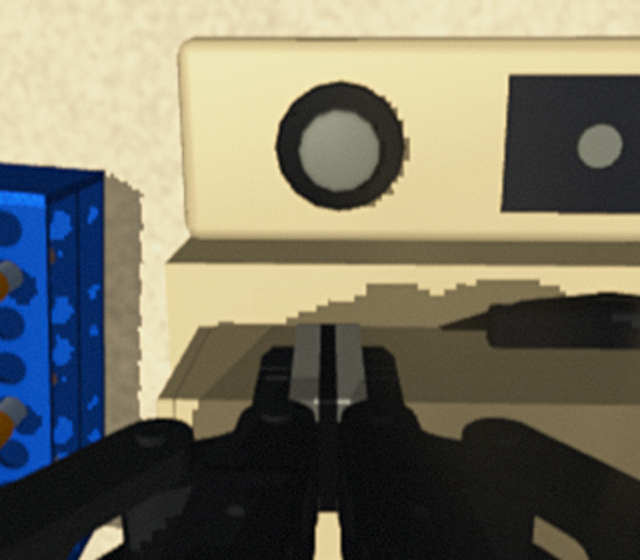

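Measured: button top 136 mm, collar 126 mm. The hard stop at TCP 130 mm was therefore the button's own end (about 6 mm travel), not the collar. Backing off and doing the final checks.

```bash

python3 -m crank '{"travel": [[0,0,2],[-1,0,3],[-2,0,4],[-2,0,2],[-2,0,0],[0,0,0],[0,0,0],[0,0,0]], "turn": [0,0,0,0,0,0,0,0], "fingers": [1,1,1,1,1,1,1,1]}'
python3 - <<'E'
from h import *
np.set_printoptions(precision=4,suppress=True)
p,d=camera('scene'); save('s29.png',p); P,C=both()
p2,_=camera('side'); save('d29.png',p2)
for n,(x,y) in [('spun a',(.42,-.38)),('spun b',(.5,-.378)),('bal',(.548,-.24))]:
    q=box(P,C,x,y,.045,.07,.1); print(n,len(q),q.mean(0),rect(q),q[:,2].max())
a=np.load('pics/scene0.npz'); b=np.load('pics/side0.npz')
for c in ['scene','side']:
    for l in ['tube_rack','spray','cap_bin','tray']:
        r=landmark_of(c,l)[:1]
        if r: print(c,l,round(r[0]['conf'],2),ray(c,*r[0]['pixel'],0)[:2])
print(arm.get_obs()['wrist_force'])
E
```

```text
t: 63.95
ee_pos: [0.5419, -0.0122, 0.3169]
tcp_rot: [0.003, 0.708, -0.706, 0.019]
wrist_force: [0.1, 0.5, -0.2]
width: -0.0002
spun a 115 [ 0.424  -0.3799  0.0859] (array([ 0.4237, -0.3798]), 32.91327667236328, 13.99830436706543, -88.26414656639099) 0.09914763866989329
spun b 174 [ 0.5036 -0.3776  0.0883] (array([ 0.5022, -0.3771]), 35.37250900268555, 16.755420684814453, -83.19588804244995) 0.09942965036551321
bal 120 [ 0.5492 -0.2399  0.0868] (array([ 0.5473, -0.2391]), 35.398380279541016, 16.322391510009766, -48.78050994873047) 0.09389511115827065
scene tube_rack 0.9 [0.7772 0.0713]
scene spray 0.93 [0.3192 0.3491]
scene cap_bin 0.94 [0.5007 0.4788]
scene tray 0.72 [ 0.4598 -0.3928]
side tube_rack 0.65 [0.7822 0.0826]
side spray 0.78 [0.3208 0.35  ]
side cap_bin 0.7 [0.4997 0.4786]
side tray 0.8 [ 0.4655 -0.3804]
[-0.321   0.2734 -0.9415]
```

View pics/s29.png

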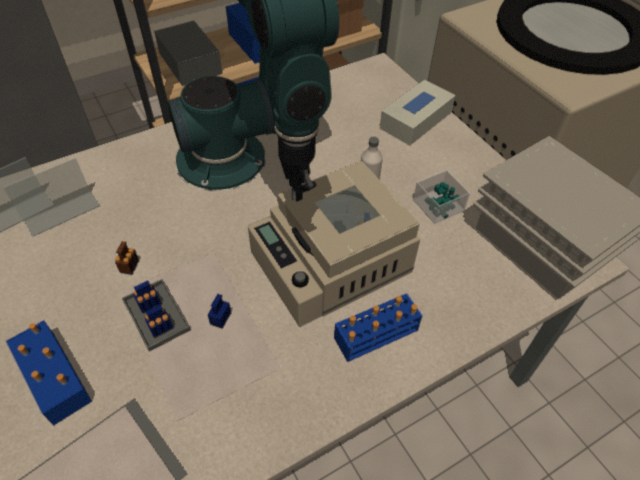

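View pics/d29.png

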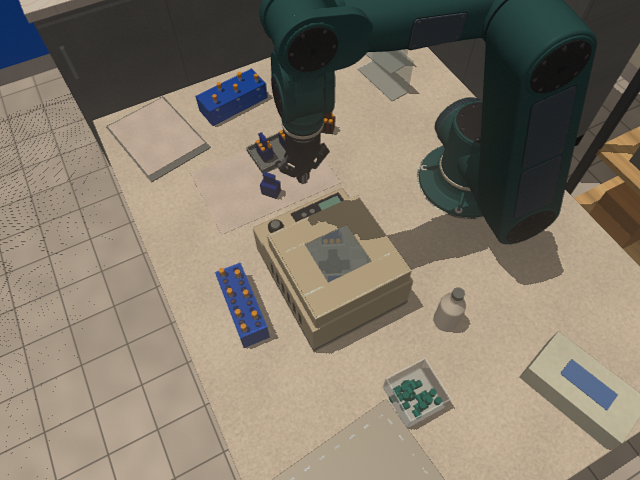

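Everything is in place: lid shut, both spun carriers in the tray at scene (147,295) and (158,320). Rack, bottle and bin are at the same pixels as at the start, and there was no further carrier behind the lid. Handing in.

```bash
python3 -c "
from rig import arm
print(arm.finish_job())"
```

```text
the job is handed in; nothing more can be done
None
```

The job is done and was handed in at about 64 s of the 210 s; no verdict was reported.

- **Carriers:** Both spun carriers stand upright in the tray. The two waiting blue carriers went into opposite buckets, and their handle tops measured 164 mm (163 expected). Two is an even number, so the balance block and the brown look-alike were left where they stood.
- **Rotor:** I pushed it anticlockwise about 400° in two strokes, with side forces of about 1–2 N. The first stroke was measured at 223°. The second is reckoned from the finger's path, and the rotor's final angle agrees with it.
- **Lid:** It is shut, with its top face measured at 193 mm as it should be.
- **Start button:** It was pressed to a hard stop. The button top measured 136 mm, not the stated 133, and the stop came at 130 mm. The collar lies at 126 mm, so the stop was the button's own end, about 6 mm down. The travel was not read directly.
- **Press force:** The wrist force reached 57 N for a moment during that press, more than needed but under the 120 N limit. It was the fingertips that pressed.
- **Bystanders:** The tube rack, bottle and bin of caps show at the same places as at the start, and the robot was clear of everything at the end.

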